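# Clear down the sharpening bench

### The job

Clear down the sharpening bench. First close up the abrasives, so that no grit gets onto the sharpening plates: screw the caps of both diamond-paste jars down tight and press the blue lid of the tin fully home, touching no plate until all three are shut. Then slide every sharpening plate flat across the bench, without lifting it, onto the mat of its own colour, square on the mat with its end up against the stop rail, and leave the handpiece, the hex keys and the block with the dish where they are.

Things in the scene. Friction and masses are not known exactly. Their poses are not given: they have to be found in the camera images.
- plate_red: diamond sharpening plate: loose flat slab 80 x 50 x 12 mm, about 0.2 kg, red plastic base that shows at both ends, perforated steel face on top; may be absent. Origin: centre of its underside (on the bench: z = 0). x along its 80 mm length, y across its 50 mm width, z up; its two ends are alike.
- mat_red: parking mat of the red plate: fixed thin black rubber mat (1 mm, flush: nothing catches on it) with red border and centre line. Origin, at bench height: where the plate's centre lies when home. +x points along the plate's length at the stop rail, whose near face is at x = 40 mm; y along the rail. It spans x -48 to 40, y -32 to 32 mm. Four mats, 110 mm apart, in any colour order.
- plate_blue: diamond sharpening plate: loose flat slab 80 x 50 x 12 mm, about 0.2 kg, blue plastic base that shows at both ends, perforated steel face on top; may be absent. Origin: centre of its underside (on the bench: z = 0). x along its 80 mm length, y across its 50 mm width, z up; its two ends are alike.
- mat_blue: parking mat of the blue plate: fixed thin black rubber mat (1 mm, flush: nothing catches on it) with blue border and centre line. Origin, at bench height: where the plate's centre lies when home. +x points along the plate's length at the stop rail, whose near face is at x = 40 mm; y along the rail. It spans x -48 to 40, y -32 to 32 mm. Four mats, 110 mm apart, in any colour order.
- plate_green: diamond sharpening plate: loose flat slab 80 x 50 x 12 mm, about 0.2 kg, green plastic base that shows at both ends, perforated steel face on top; may be absent. Origin: centre of its underside (on the bench: z = 0). x along its 80 mm length, y across its 50 mm width, z up; its two ends are alike.
- mat_green: parking mat of the green plate: fixed thin black rubber mat (1 mm, flush: nothing catches on it) with green border and centre line. Origin, at bench height: where the plate's centre lies when home. +x points along the plate's length at the stop rail, whose near face is at x = 40 mm; y along the rail. It spans x -48 to 40, y -32 to 32 mm. Four mats, 110 mm apart, in any colour order.
- plate_yellow: diamond sharpening plate: loose flat slab 80 x 50 x 12 mm, about 0.2 kg, yellow plastic base that shows at both ends, perforated steel face on top; may be absent. Origin: centre of its underside (on the bench: z = 0). x along its 80 mm length, y across its 50 mm width, z up; its two ends are alike.
- mat_yellow: parking mat of the yellow plate: fixed thin black rubber mat (1 mm, flush: nothing catches on it) with yellow border and centre line. Origin, at bench height: where the plate's centre lies when home. +x points along the plate's length at the stop rail, whose near face is at x = 40 mm; y along the rail. It spans x -48 to 40, y -32 to 32 mm. Four mats, 110 mm apart, in any colour order.
- rail: straight aluminium stop rail fixed to the bench beyond the mats: 450 mm long (its y), 12 mm wide (its x), 8 mm high. Origin: centre of its underside; its near face is at x = -6 mm; +x points away from the robot.
- rack: beech block fixed to the bench, 180 (x) x 60 (y) x 26 mm high, with two small amber glass diamond-paste jars set into it, 41 mm in diameter, shoulders 45 mm above the bench, 95 mm apart along its x. Origin: centre of its underside. White-capped jar at x = -47.5 mm, black-capped jar at x = +47.5 mm.
- cap_white (a joint): how far the captive screw cap of the white-capped jar is unscrewed, rad: 0 = tight against its stop, starts between 1.1 and 2.6, range 0 to 3.0. Screwing down is clockwise seen from above and makes it fall; resisting torque about 0.1 N m, then a firm stop. It stays put and cannot come off. A red witness stripe on the cap meets the red line on the block when tight.
- cap_white_top (a point): centre of the top of the white ribbed round screw cap: 38 mm in diameter, 16 mm high, its top 62 mm above the bench when tight and 0.95 mm higher for each rad unscrewed. Axis upright; this frame turns with the cap.
- cap_black (a joint): how far the captive screw cap of the black-capped jar is unscrewed, rad: 0 = tight against its stop, starts between 1.1 and 2.6, range 0 to 3.0. Screwing down is clockwise seen from above and makes it fall; resisting torque about 0.1 N m, then a firm stop. It stays put and cannot come off. A red witness stripe on the cap meets the red line on the block when tight.
- cap_black_top (a point): centre of the top of the black ribbed round screw cap: 38 mm in diameter, 16 mm high, its top 62 mm above the bench when tight and 0.95 mm higher for each rad unscrewed. Axis upright; this frame turns with the cap.
- tin_lid (a joint): how far the blue slip lid of the round tin stands proud, m: 0 = fully seated, starts at 0.006 to 0.011. Slides straight down against about 5 N of friction to a firm stop and stays where it is left.
- tin_lid_top (a point): centre of the flat top of the blue tin lid, 65 mm in diameter; 50.5 mm above the bench when seated. The tin (63 mm in diameter) stands in a dark wooden holder 84 mm in diameter, 14 mm high, fixed to the bench.
- handpiece: bystander: grey engraving handpiece lying in a black cradle, about 130 x 55 x 50 mm, loose. Origin: centre of its underside.
- hexkeys: bystander: red hex-key holder with small steel keys, about 110 x 60 x 14 mm, loose. Origin: underside, near its centre.
- dishblock: bystander: pale wooden block on a board, 160 x 70 mm, with a steel dish on top, 56 mm high, loose. Origin: centre of its underside.
There are look-alikes about, which are no part of the job. Of the things like the part that bears tin_lid, leave any that is purple; of the rest the smaller one is meant.

How it is judged:
On the way:
1. both jar caps are screwed tight and the tin lid is pressed home (value of joint each of cap_white, cap_black below 0.12 rad and value of joint tin_lid below 0.002 m), for 0.2 s.
At the end, for the whole second after the job is handed in: Both caps within 0.12 rad of tight, the tin lid within 2 mm of seated; every plate that is present lies flat and still on the mat of its colour: its centre within 6 mm of home along its length (gap to the rail under 6 mm), within 8 mm sideways, and squared up within 0.12 rad (either way round) (all of step 1 and x of plate_red in the frame of mat_red between -0.006 and 0.006 m and y of plate_red in the frame of mat_red between -0.008 and 0.008 m and angle between the x axis of plate_red and the x axis of mat_red, either way round below 0.12 rad and height (world z) of each of plate_red, plate_blue, plate_green, plate_yellow below 0.003 m and linear speed of each of plate_red, plate_blue, plate_green, plate_yellow below 0.02 m/s and x of plate_blue in the frame of mat_blue between -0.006 and 0.006 m and y of plate_blue in the frame of mat_blue between -0.008 and 0.008 m and angle between the x axis of plate_blue and the x axis of mat_blue, either way round below 0.12 rad and x of plate_green in the frame of mat_green between -0.006 and 0.006 m and y of plate_green in the frame of mat_green between -0.008 and 0.008 m and angle between the x axis of plate_green and the x axis of mat_green, either way round below 0.12 rad and x of plate_yellow in the frame of mat_yellow between -0.006 and 0.006 m and y of plate_yellow in the frame of mat_yellow between -0.008 and 0.008 m and angle between the x axis of plate_yellow and the x axis of mat_yellow, either way round below 0.12 rad); the robot touches nothing.
It fails at once if a plate is lifted more than 12 mm off the bench (height (world z) of any of plate_red, plate_blue, plate_green, plate_yellow above 0.012 m).
It fails at once if a plate is handled while a jar or the tin is still open ((value of joint any of cap_white, cap_black above 0.2 rad or value of joint tin_lid above 0.003 m) and (contact force between the fingers and plate_red above 1 N or contact force between the fingers and plate_blue above 1 N or contact force between the fingers and plate_green above 1 N or contact force between the fingers and plate_yellow above 1 N)).
It fails at once if the handpiece, hex keys or dish block is shifted more than 30 mm (distance of any of handpiece, hexkeys, dishblock from where it was at the start of the episode above 0.03 m).
Of plate_red, plate_blue, plate_green, plate_yellow only 3 to 4 are there at a start; the rules pass over those that are not, and their reading is None.
At some moment in a run one of plate_red, plate_blue, plate_green, plate_yellow may be knocked a few centimetres aside while the robot is not near it.
Once in a run the grip may slacken for a moment while it holds something.
It also fails if it takes over 210 s, if anything falls off the work surface, if the arm or the gripper's body presses on something with over 40 N, if the wrist force passes 120 N, or if a joint passes its speed limit or range.

### The arm

A 7-joint arm with a two-finger parallel gripper is mounted at the origin on the work surface. World frame = base frame: x ahead of the robot, y to its left, z up, the work surface at z = 0. Lengths are in m, angles in rad, forces in N, time in s.
With the tool pointing down it reaches from about 0.4 to 0.85 m from the base axis. Payload 4.5 kg.
Tool frame: the origin (TCP) lies between the finger pads; the fingertips stand r.tip_reach ahead of it and the grasp point (between the pads) lies 3 mm ahead of it (r.tip_reach is the distance from the TCP to the fingertips, in m); z points along the fingers, y is the line along which they close (so a half turn about z gives the same grasp; the last joint's range is limited). The gripper opens to 88 mm and grips with 3 to 60 N. Pads are 18 mm wide; open, the fingers measure 123 mm over their backs; the gripper's body (75 mm by 187 mm) begins 45 mm behind the grasp point.
Start: joints at [-1.313, 0.689, -0.195, 1.565, 0.157, 0.902, -0.215], TCP at [0.139, 0.609, 0.233] pointing down, gripper open.
Joint ranges: [-3.01, 3.01], [-0.46, 2.08], [-1.47, 1.51], [0.13, 2.56], [-1, 4.14], [0.04, 2.09], [-2.66, 2.66]. Speed limits (rad/s): [2.57, 2.57, 3.14, 3.14, 3.14, 3.14, 3.14].

### API

Orientations are given as a unit quaternion [x, y, z, w].
In Python, from plant import r gives the robot as it stands.
- The arm moves only by the tool step_arm, never from a script. Its argument "motion" is a list of rows, each an object with "dp": the shift along the tool's x, y, z in mm, a list of three; "twist": the turn, a rotation vector about the tool's x, y, z in rad, a list of three; "hand": the opening, from -1 (shut) to 1 (fully open). In form: [{"dp": [dx, dy, dz], "twist": [rx, ry, rz], "hand": hand}, ...]. A call has 1 to 5 rows; each row is the pose to reach, as a shift and turn from the pose commanded when the call began, along the tool's axes at that moment; what a row does not reach only later rows make up. A row lasts 1/8 s, in which the tool goes at most 62.5 mm and 10.7 degrees, less where a joint would pass 70% of its speed; a pose out of reach is approached as far as the arm can. A call with a gripper value outside its range is refused whole. The fingers move at their own pace and stop on an object; "force" is the grip in N (left out, the last holds). Time passes only in rows, so rows that repeat a pose let the fingers close. It gives the time, the measured TCP pose, the force, the opening and the grip force at its end, in the units of the state.
- r.get_state(): the state, without advancing time (a new reading comes with each control period).
- r.snapshot(name): name is "side" or "top" or "wrist"; returns a dict with "pixels" (480x640x3 uint8, red, green, blue), "depth" (480x640 float32, m along the optical axis (not along the pixel's ray), 0 where there is no reading), "fx", "fy", "cx", "cy" (pixels), "xyz" and "orientation" of the camera in the world; the wrist camera has in their place "mount" (4x4, takes a point from camera to tool coordinates, whose origin is the TCP and whose axes are the flange's). Camera axes: x right, y down, z forward; pixel columns grow to the right and rows downward; lengths in m; the calibration is good to about 2 mm. A picture is of the moment at which its call begins: read the wrist's pose just before it.
- r.finish_job(): hands the job in; it is judged then, once.
Trained networks look in the newest picture that a camera, given by its name, has taken for a name from the list of things; names that differ only in an ending like _2 or _b are one class to them, and where a whole thing is asked for, a point or a joint stands for the part that bears it (a point fixed in the world has none). Each returns a list of dicts, best first, with "score" (0 to 1); they miss things now and then, are a little off and sometimes report something else, mostly with a low value. They report only what shows in the picture. A call takes as long as a camera call. They do not tell look-alikes from the thing itself.
- r.search_frame(camera, thing): "at" ([x, y, z] in m, in the coordinates of the camera as it stood for that picture, good to about 4 mm: the middle of the surface that is visible of it).
The state is a dict: "clock": time; "q": joint angles; "qd": joint speeds; "joint_torque": joint torques, N m; "tool_pos": TCP position; "eef_rot": TCP orientation; "contact_force": force on the tool from outside, world axes, zero at the start; "moment": the same for the moment, N m; "opening": opening from 0.0 (shut) to 1.0 (fully open); "finger_force": force on a finger pad.
Only numpy, scipy, OpenCV 4.12 (cv2) and the standard library are available. Lean on these libraries where they do the work, as an engineer would, in place of code of your own. Each camera call takes 0.05 s, during which the arm holds its last target. There are 200 camera calls.

## Working session

There is one attempt and no reset: what is moved stays moved. The work goes in short steps, Python scripts to look and compute and a tool call to move; the robot and the scene stay as the last step left them, time stands still between calls to the robot, and variables do not carry over. Pictures are saved under pics/ and viewed, at most 14 in all, crops included, and the job is handed in when it is done.

Besides the shell and the picture viewer there is one more tool, called after "Emit:" by a JSON object that holds its "name" and its "arguments", one argument or row to a line. step_arm: Moves the arm, as the interface text tells. Its arguments: {"type":"object","properties":{"motion":{"type":"array"},"force":{"type":"number"}},"required":["motion"]}

```bash
mkdir -p pics; ls
cat > h.py <<'E'
import numpy as np, cv2
from scipy.spatial.transform import Rotation as R
from plant import r
def snap(name, save=None):
    s=r.get_state(); d=r.snapshot(name)
    if name=='wrist':
        T=np.eye(4);T[:3,:3]=R.from_quat(s['eef_rot']).as_matrix();T[:3,3]=s['tool_pos'];T=T@np.array(d['mount'])
    else:
        T=np.eye(4);o=np.array(d['orientation'],float)
        T[:3,:3]=R.from_quat(o).as_matrix() if o.size==4 else o.reshape(3,3);T[:3,3]=d['xyz']
    d['T']=T
    if save: cv2.imwrite('pics/'+save+'.png',d['pixels'][:,:,::-1])
    return d
def w(d,p): return d['T'][:3,:3]@np.array(p)+d['T'][:3,3]
def cloud(d):
    z=d['depth'];v,u=np.mgrid[:480,:640]
    P=np.stack([(u-d['cx'])/d['fx']*z,(v-d['cy'])/d['fy']*z,z],-1)
    return P@d['T'][:3,:3].T+d['T'][:3,3]
E
python3 - <<'E'
from h import *
s=r.get_state();print(s,r.tip_reach)
for c in ['top','side']:
    d=snap(c,c+'0');np.savez(c+'0.npz',**{k:d[k] for k in('pixels','depth','T')})
    print(c,d['fx'],d['cx'],d['T'].round(3).tolist())
    for n in ['plate_red','plate_blue','plate_green','plate_yellow','mat_red','mat_blue','mat_green','mat_yellow','rail','rack','cap_white','cap_black','tin_lid','handpiece','hexkeys','dishblock']:
        print(n,[(w(d,x['at']).round(3).tolist(),round(x['score'],2)) for x in r.search_frame(c,n)][:4])
E
```

```text
pics
{'clock': 0.0, 'q': array([-1.31320616,  0.69001073, -0.19452411,  1.56635991,  0.15730297,
        0.90248637, -0.21510206]), 'qd': array([-0.00059406, -0.00079215,  0.00013141, -0.00042434, -0.00053372,
       -0.00048131, -0.00048649]), 'joint_torque': array([-3.56909650e-04, -5.27561402e+01, -1.26701362e+00, -1.53426468e+01,
       -5.26816165e-02,  6.61947968e-03,  1.73245576e-04]), 'tool_pos': array([0.13860373, 0.60876814, 0.23228938]), 'eef_rot': array([ 1.11614998e-01,  9.93751084e-01, -9.34838537e-04, -4.05958102e-05]), 'contact_force': array([0.40607758, 0.77486713, 0.5345048 ]), 'moment': array([ 0.02640668,  0.00568833, -0.02915194]), 'finger_force': 0.0, 'opening': 1.001773414479816} 0.022
top 577.3574190647063 321.39469766507074 [[0.019, -0.986, 0.168, 0.322], [-1.0, -0.019, 0.002, -0.045], [0.001, -0.168, -0.986, 1.396], [0.0, 0.0, 0.0, 1.0]]
plate_red []
plate_blue [([0.449, -0.062, 0.013], 0.95)]
plate_green [([0.465, 0.182, 0.014], 0.56), ([0.442, 0.352, 0.063], 0.27)]
plate_yellow [([0.441, 0.074, 0.012], 0.68)]
mat_red [([0.662, -0.073, 0.002], 0.56)]
mat_bl
[... 1031 characters left out ...]
, 0.068, 0.013], 0.74), ([0.774, -0.136, 0.037], 0.71)]
mat_red [([0.656, -0.075, 0.007], 0.55)]
mat_blue [([0.531, 0.362, 0.064], 0.74), ([0.664, 0.037, 0.002], 0.66), ([0.654, -0.183, 0.002], 0.47)]
mat_green [([0.669, 0.145, 0.003], 0.63), ([0.493, -0.353, 0.056], 0.56)]
mat_yellow [([0.656, -0.185, 0.001], 0.81)]
rail [([0.71, -0.068, 0.007], 0.8)]
rack [([0.478, 0.343, 0.031], 0.96)]
cap_white [([0.44, 0.35, 0.064], 0.7)]
cap_black [([0.532, 0.362, 0.063], 0.44)]
tin_lid [([0.362, -0.461, 0.062], 0.9), ([0.343, -0.297, 0.048], 0.8), ([0.487, -0.352, 0.056], 0.57)]
handpiece [([0.671, -0.352, 0.03], 0.91)]
hexkeys [([0.772, 0.143, 0.011], 0.76)]
dishblock [([0.771, -0.136, 0.035], 0.84)]
```

View pics/top0.png

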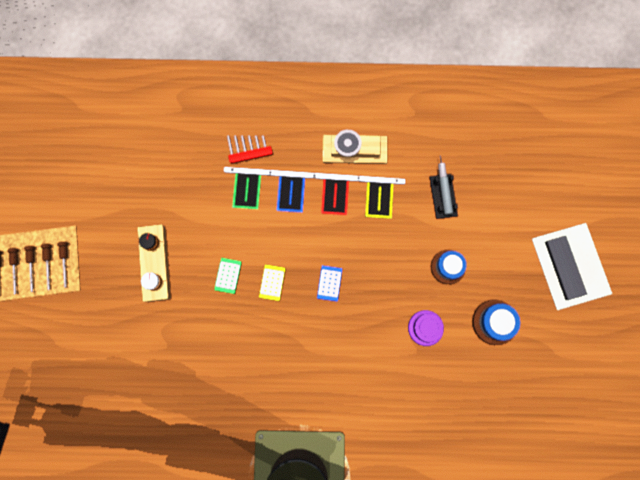

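View pics/side0.png

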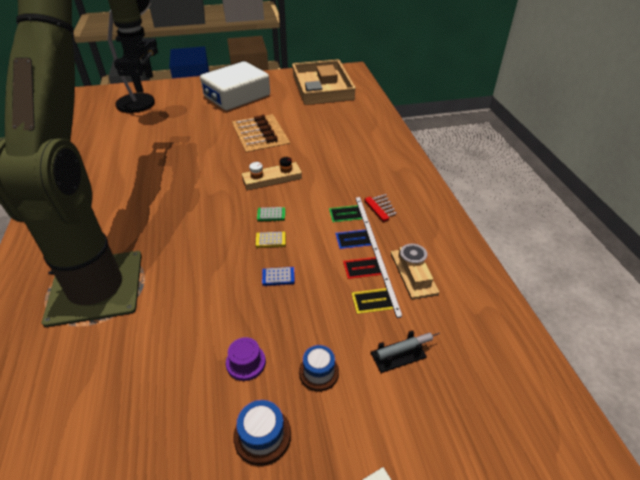

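The top picture shows the rack at (150,262), three plates at (228,276), (272,283) and (330,284), and no red plate. The mats run green, blue, red, yellow at row ~195. Of the tins, purple is at (426,328), the small blue one at (451,266) is the target, and the larger blue one is at (498,322). The side view agrees with this. I'll move above the rack for a close look.

```bash
cat >> h.py <<'E'
def go(x,y,z,yaw=None,base=None):
    """shift (mm) and z twist in tool axes to reach world TCP point; yaw = world angle of tool y axis (mod pi unless base)"""
    s=r.get_state();M=R.from_quat(s['eef_rot']).as_matrix()
    dp=M.T@(np.array([x,y,z])-s['tool_pos'])*1000
    cy=np.arctan2(M[1,1],M[0,1]); out=[dp.round(1).tolist()]
    if yaw is not None:
        t=-(yaw-cy); t=(t+np.pi/2)%np.pi-np.pi/2; out.append(round(t,3))
    print('go',out,'yaw now',round(cy,3),'q7',s['q'][6].round(3));
E
python3 - <<'E'
from h import *
d=r.snapshot('wrist');print(np.round(d['mount'],3),d['fx'])
go(.485,.353,.25,np.pi/2)
z=np.load('top0.npz')
# colour masks on top image
hsv=cv2.cvtColor(z['pixels'],cv2.COLOR_RGB2HSV)
t=r.snapshot('top');t['T']=z['T'];C=cloud(t)
for n,(lo,hi) in dict(red=(0,6),blue=(105,125),green=(55,85),yellow=(25,35)).items():
    m=cv2.inRange(hsv,(lo,150,90),(hi,255,255))
    nn,l,st,ce=cv2.connectedComponentsWithStats(m)
    for i in range(1,nn):
        if st[i,4]>25:
            p=C[l==i];print(n,st[i],p.mean(0).round(4))
E
```

```text
[[-0.001 -0.957 -0.289  0.076]
 [ 1.    -0.001  0.    -0.   ]
 [-0.001 -0.289  0.957 -0.152]
 [ 0.     0.     0.     1.   ]] 401.88736423607645
go [[-394.6, -173.2, -16.9], np.float64(-0.224)] yaw now 1.347 q7 -0.215
red [228 146  45  17 399] [0.7587 0.1379 0.0235]
red [321 180  28  35 252] [ 0.6508 -0.0728  0.0068]
red [333 183   5  25  86] [ 0.6651 -0.0732  0.0015]
blue [277 177  28  35 196] [0.6571 0.0368 0.0009]
blue [289 180   4  25  75] [0.6704 0.0369 0.0007]
blue [438 251  28  28 263] [ 0.4866 -0.3414  0.0672]
blue [322 266  20   5  48] [ 0.4809 -0.0681  0.012 ]
blue [318 295  20   6  61] [ 0.4073 -0.059   0.0563]
blue [483 304  37  36 484] [ 0.3597 -0.4488  0.0754]
green [234 174  26  34 169] [0.6637 0.146  0.0012]
green [245 178   4  24  68] [0.6754 0.1464 0.0008]
green [222 259  19   6  36] [0.4942 0.1749 0.0114]
green [215 287  20   6  44] [0.4244 0.1879 0.0111]
yellow [365 182  28  36 286] [ 0.6419 -0.1801  0.0158]
yellow [377 186   5  25  88] [ 0.6598 -0.183   0.0014]
yellow [264 265  22   7  71] [0.4805 0.0696 0.0119]
yellow [259 294  22   7  74] [0.4078 0.078  0.0292]
```

Emit:
{"name": "step_arm", "arguments": {
  "motion": [
    {"dp": [-62, -27, -3], "twist": [0, 0, -0.1], "hand": 1},
    {"dp": [-124, -54, -6], "twist": [0, 0, -0.22], "hand": 1},
    {"dp": [-180, -80, -9], "twist": [0, 0, -0.22], "hand": 1},
    {"dp": [-240, -107, -12], "twist": [0, 0, -0.22], "hand": 1},
    {"dp": [-300, -130, -15], "twist": [0, 0, -0.22], "hand": 1}
  ]
}}

```text
clock: 2.42
tool_pos: [0.3916, 0.4231, 0.2477]
eef_rot: [0.002, 1.0, 0.0, 0.0]
contact_force: [0.2, 1.1, -0.5]
opening: 1.002
finger_force: 0.0
```

Run:
```python
from h import *
go(.47,.353,.25,np.pi/2)
```

```text
go [[-78.7, -69.8, -2.3], np.float64(-0.004)] yaw now 1.567 q7 0.448
```

Emit:
{"name": "step_arm", "arguments": {
  "motion": [
    {"dp": [-40, -35, 0], "twist": [0, 0, 0], "hand": 1},
    {"dp": [-79, -70, 0], "twist": [0, 0, 0], "hand": 1},
    {"dp": [-79, -70, 0], "twist": [0, 0, 0], "hand": 1}
  ]
}}

```text
clock: 2.8
tool_pos: [0.4733, 0.3491, 0.2471]
eef_rot: [0.007, 1.0, -0.001, 0.001]
contact_force: [-0.9, 0.1, -0.3]
opening: 0.998
finger_force: 0.0
```

Run:
```python
from h import *
d=snap('wrist','w1');C=cloud(d)
for n in ['cap_white','cap_black','rack']:
    print(n,[(w(d,x['at']).round(4).tolist(),round(x['score'],2)) for x in r.search_frame('wrist',n)][:3])
hsv=cv2.cvtColor(d['pixels'],cv2.COLOR_RGB2HSV)
m=cv2.inRange(hsv,(0,150,80),(5,255,255))|cv2.inRange(hsv,(174,150,80),(180,255,255))
nn,l,st,ce=cv2.connectedComponentsWithStats(m)
for i in range(1,nn):
    if st[i,4]>8: p=C[l==i];print('red',st[i],p.mean(0).round(4),p[:,2].min())
m=((C[...,2]>.0615)&(C[...,2]<.07)&(d['depth']>0)).astype(np.uint8)
nn,l,st,ce=cv2.connectedComponentsWithStats(m)
for i in range(1,nn):
    if st[i,4]>200:
        p=C[l==i];c,ra=cv2.minEnclosingCircle(p[:,:2].astype(np.float32));print('cap',st[i],p.mean(0).round(4),np.median(p[:,2]),c,ra)
print(r.get_state()['q'].round(2))
```

```text
cap_white [([0.4352, 0.3567, 0.065], 0.82)]
cap_black [([0.5248, 0.3679, 0.0661], 0.72)]
rack [([0.4785, 0.3587, 0.0269], 0.75), ([0.7258, 0.1776, 0.0125], 0.29)]
red [331 282   6  14  42] [0.5416 0.3664 0.0642] 0.06274579147925857
red [ 120  424   69   35 1300] [0.7488 0.1622 0.0196] 4.3992080744681417e-05
cap [ 297  148   46   48 1636] [0.4369 0.3554 0.064 ] 0.06404135960036572 (0.4374178647994995, 0.3555894196033478) 0.020012902095913887
cap [ 315  256   42   41 1306] [0.5305 0.3684 0.0639] 0.06389196328370633 (0.530763566493988, 0.3681718409061432) 0.019952228292822838
[-0.55  0.63 -0.31  1.66  0.23  0.88  0.62]
```

View pics/w1.png

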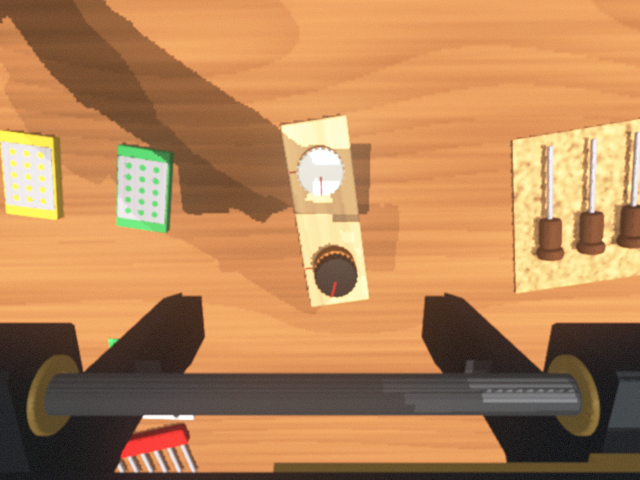

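White cap is at (321,172) and black at (336,272). Both stripes point down, and the block lines are to the left, so each cap has about 1.5 rad to go, which fits the 64 mm tops. I'll go over the white cap with the wrist wound back.

Emit:
{"name": "step_arm", "arguments": {
  "motion": [
    {"dp": [18, 3, 50], "twist": [0, 0, -0.18], "hand": 1},
    {"dp": [37, 6, 90], "twist": [0, 0, -0.36], "hand": 1},
    {"dp": [37, 6, 120], "twist": [0, 0, -0.54], "hand": 1},
    {"dp": [37, 6, 145], "twist": [0, 0, -0.72], "hand": 1},
    {"dp": [37, 6, 145], "twist": [0, 0, -0.9], "hand": 1}
  ]
}}

```text
clock: 3.62
tool_pos: [0.4293, 0.3611, 0.1007]
eef_rot: [-0.438, 0.899, -0.0, -0.002]
contact_force: [-0.4, 0.1, 0.2]
opening: 1.002
finger_force: 0.0
```

Run:
```python
from h import *
go(.437,.3555,.0720)
d=snap('wrist','w2')
cv2.imwrite('pics/w2c.png',d['pixels'][0:480:1,::,::-1])
```

```text
go [[-0.4, -9.6, 28.7]] yaw now 2.477 q7 1.126
```

View pics/w2.png

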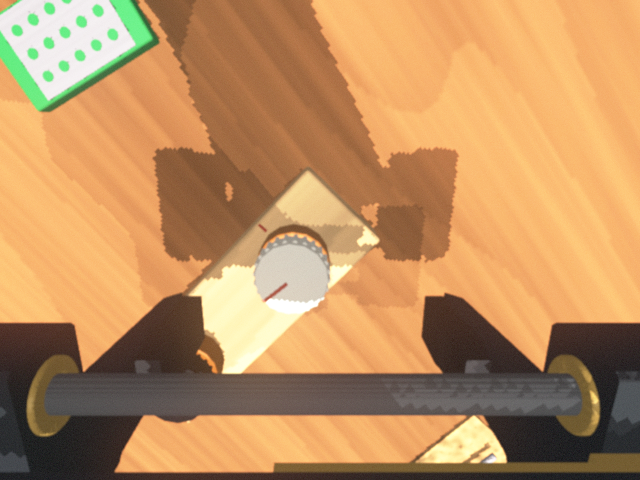

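The stripe runs (292,278)→(266,299) and the block line is at (263,228), so there is about 1.5 rad clockwise to go.

Emit:
{"name": "step_arm", "arguments": {
  "motion": [
    {"dp": [0, -9, 0], "twist": [0, 0, 0], "hand": 1},
    {"dp": [0, -9, 0], "twist": [0, 0, 0], "hand": 1}
  ]
}}

```text
clock: 3.92
tool_pos: [0.4397, 0.3544, 0.1028]
eef_rot: [-0.432, 0.902, -0.0, 0.001]
contact_force: [0.7, -0.2, 0.6]
opening: 0.999
finger_force: 0.0
```

Run:
```python
from h import *
go(.437,.3555,.0720);print(r.get_state()['q'].round(3),r.get_state()['qd'].round(3))
```

```text
go [[0.9, 2.8, 30.8]] yaw now 2.464 q7 1.137
[-0.502  0.829 -0.445  1.85   0.599  0.599  1.137] [-0.007 -0.001 -0.009  0.005 -0.001 -0.005  0.003]
```

Emit:
{"name": "step_arm", "arguments": {
  "motion": [
    {"dp": [1, 2.5, 15], "twist": [0, 0, 0], "hand": 1},
    {"dp": [1, 2.5, 31], "twist": [0, 0, 0], "hand": 1},
    {"dp": [1, 2.5, 31], "twist": [0, 0, 0], "hand": 1}
  ],
  "force": 25
}}

```text
clock: 4.3
tool_pos: [0.4352, 0.3547, 0.0696]
eef_rot: [-0.433, 0.901, -0.001, -0.002]
contact_force: [0.0, -0.8, 0.9]
opening: 1.002
finger_force: 0.0
```

Emit:
{"name": "step_arm", "arguments": {
  "motion": [
    {"dp": [0, 0, 0], "twist": [0, 0, 0], "hand": -1},
    {"dp": [0, 0, 0], "twist": [0, 0, 0], "hand": -1},
    {"dp": [0, 0, 0], "twist": [0, 0, 0], "hand": -1},
    {"dp": [0, 0, 0], "twist": [0, 0, 0], "hand": -1},
    {"dp": [0, 0, 0], "twist": [0, 0, 0], "hand": -1}
  ],
  "force": 25
}}

```text
clock: 4.92
tool_pos: [0.4364, 0.3555, 0.0715]
eef_rot: [-0.433, 0.901, 0.0, 0.0]
contact_force: [-0.1, 0.5, 0.4]
opening: 0.457
finger_force: 0.0
```

Run:
```python
from h import *
go(.437,.3555,.0720);s=r.get_state();print(s['contact_force'],s['moment'],s['opening'],s['finger_force'])
```

```text
go [[-0.4, -0.5, -0.5]] yaw now 2.467 q7 1.1
[-0.05428862  0.45177956  0.39085259] [0.048866   0.04109583 0.00120189] 0.45698615653612523 0.0
```

Emit:
{"name": "step_arm", "arguments": {
  "motion": [
    {"dp": [0, 0, 0], "twist": [0, 0, 0], "hand": -1},
    {"dp": [0, 0, 0], "twist": [0, 0, 0], "hand": -1},
    {"dp": [0, 0, 0], "twist": [0, 0, 0], "hand": -1}
  ],
  "force": 25
}}

```text
clock: 5.3
tool_pos: [0.4363, 0.3555, 0.0714]
eef_rot: [-0.433, 0.901, 0.0, 0.0]
contact_force: [-0.8, 0.2, 0.6]
opening: 0.118
finger_force: 0.0
```

Emit:
{"name": "step_arm", "arguments": {
  "motion": [
    {"dp": [0, 0, 0], "twist": [0, 0, 0.15], "hand": -1},
    {"dp": [0, 0, 0.3], "twist": [0, 0, 0.3], "hand": -1},
    {"dp": [0, 0, 0.5], "twist": [0, 0, 0.45], "hand": -1},
    {"dp": [0, 0, 0.6], "twist": [0, 0, 0.6], "hand": -1},
    {"dp": [0, 0, 0.7], "twist": [0, 0, 0.7], "hand": -1}
  ]
}}

```text
clock: 5.92
tool_pos: [0.4362, 0.3556, 0.0708]
eef_rot: [-0.096, 0.995, 0.0, 0.0]
contact_force: [0.6, -0.2, -0.4]
opening: 0.008
finger_force: 0.0
```

Run:
```python
from h import *
go(.437,.3555,.0720);s=r.get_state();print(s['contact_force'],s['moment'],s['opening'],s['finger_force'])
```

```text
go [[-0.7, -0.3, -1.2]] yaw now 1.763 q7 0.62
[ 0.63725232 -0.18897628 -0.40827299] [-0.02274064 -0.00255941 -0.00510384] 0.008405695804062266 0.0
```

The grip closed on nothing, so I'll look before going on.

Run:
```python
from h import *
d=snap('wrist');e=snap('side');C=cloud(d)
cv2.imwrite('pics/w3.png',np.hstack([cv2.resize(d['pixels'],(480,360)),cv2.resize(e['pixels'][110:230,200:306],(318,360))])[:,:,::-1])
for n in ['cap_white','cap_black']:
    for c,x in (('wrist',d),('side',e)): print(n,c,[(w(x,q['at']).round(4).tolist(),round(q['score'],2)) for q in r.search_frame(c,n)][:2])
```

```text
cap_white wrist [([0.4246, 0.3527, 0.0649], 0.72), ([0.512, 0.3685, 0.0593], 0.27)]
cap_white side []
cap_black wrist [([0.5107, 0.3697, 0.0603], 0.65)]
cap_black side [([0.5306, 0.3611, 0.0644], 0.53), ([0.4596, 0.1752, 0.0164], 0.21)]
```

View pics/w3.png

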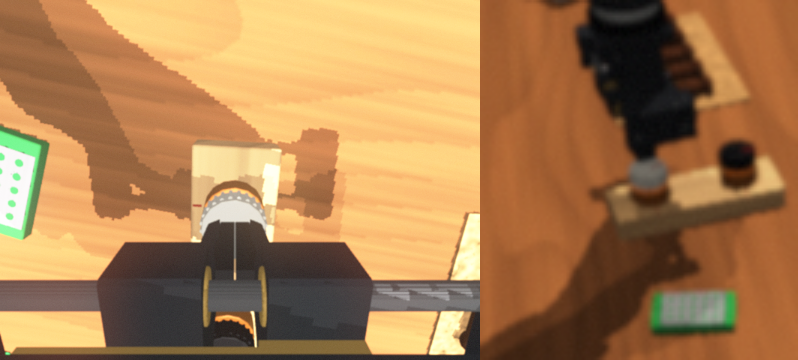

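Run:
```python
from h import *
d=snap('wrist');C=cloud(d);e=snap('side');E_=cloud(e)
print(r.get_state()['tool_pos'],d['cy'])
for v in range(240,330,6): print(v,d['depth'][v,306].round(4),C[v,306].round(4),C[v,280].round(4),d['pixels'][v,306],d['pixels'][v,280])
for v in range(125,185,3): print(v,E_[v,256].round(3),e['pixels'][v,256],E_[v,285].round(3),e['pixels'][v,285])
```

```text
[0.43633076 0.35543805 0.07070264] 243.89123449316364
240 0.204 [0.4187 0.3489 0.0272] [0.4214 0.3359 0.0265] [237 193 132] [224 184 131]
246 0.1929 [0.4183 0.349  0.0386] [0.4245 0.3365 0.0267] [144  98  61] [225 183 128]
252 0.1867 [0.4191 0.3493 0.0453] [0.4279 0.337  0.026 ] [254 195 110] [226 183 129]
258 0.176 [0.4183 0.3493 0.0563] [0.4276 0.3378 0.0362] [180 169 155] [136  91  57]
264 0.1714 [0.4192 0.3496 0.0614] [0.4274 0.3384 0.045 ] [229 225 210] [219 129  65]
270 0.1687 [0.4207 0.3499 0.0647] [0.4268 0.3391 0.0543] [236 232 222] [174 165 152]
276 0.1717 [0.4241 0.3505 0.0626] [0.4265 0.3396 0.0622] [234 229 219] [175 168 158]
282 0.1713 [0.4264 0.351  0.0637] [0.4286 0.3401 0.0635] [233 227 218] [234 229 220]
288 0.1699 [0.4283 0.3514 0.0657] [0.4314 0.3406 0.0635] [232 228 218] [231 227 216]
294 0.1723 [0.4316 0.352  0.0642] [0.4336 0.3411 0.0646] [227 224 209] [233 229 220]
300 0.1548 [0.4267 0.3513 0.0811] [0.4268 0.3415 0.0851] [76 63 50] [74 62 55]
306 0.1498 [0.4267 0.3514 0.0862] [0.4269 0.3419 0.0897] [74 64 55] [72 61 56]
312 0.1452 [0.4268 0.3515 0.0911] [0.426
[... 872 characters left out ...]
.506 0.003] [181 108  56]
155 [0.44  0.273 0.152] [12 13 13] [0.547 0.49  0.001] [170  99  53]
158 [0.439 0.268 0.146] [ 7 10 10] [0.533 0.375 0.065] [30 22 20]
161 [0.441 0.338 0.09 ] [11 14 14] [0.53  0.359 0.065] [19 16 18]
164 [0.44  0.356 0.068] [96 92 84] [0.529 0.352 0.058] [8 6 7]
167 [0.439 0.345 0.064] [112 107  98] [0.528 0.354 0.045] [88 41 13]
170 [0.438 0.338 0.058] [93 88 82] [0.527 0.351 0.036] [58 29 10]
173 [0.436 0.336 0.048] [112  70  48] [0.526 0.348 0.028] [128  92  55]
176 [0.436 0.341 0.034] [60 31 11] [0.525 0.342 0.021] [136 101  62]
179 [0.434 0.333 0.029] [92 65 40] [0.524 0.336 0.014] [86 62 40]
182 [0.433 0.326 0.022] [92 69 42] [ 0.524  0.339 -0.   ] [89 57 33]
```

The fingers closed above the cap. The wrist depth puts the visible tips at z≈0.078, above the cap top at 0.064, so they reach less far than stated. I'll reopen, wind back, go lower with care and use the opening reading to tell cap from jar.

Emit:
{"name": "step_arm", "arguments": {
  "motion": [
    {"dp": [-0.7, -0.3, -5], "twist": [0, 0, -0.15], "hand": 1},
    {"dp": [-0.7, -0.3, -5], "twist": [0, 0, -0.3], "hand": 1},
    {"dp": [-0.7, -0.3, -5], "twist": [0, 0, -0.45], "hand": 1},
    {"dp": [-0.7, -0.3, -5], "twist": [0, 0, -0.6], "hand": 1},
    {"dp": [-0.7, -0.3, -5], "twist": [0, 0, -0.7], "hand": 1}
  ]
}}

```text
clock: 6.95
tool_pos: [0.4372, 0.3552, 0.0757]
eef_rot: [-0.435, 0.9, 0.0, 0.0]
contact_force: [0.1, 0.0, -0.8]
opening: 0.55
finger_force: 0.0
```

Emit:
{"name": "step_arm", "arguments": {
  "motion": [
    {"dp": [0, 0, 0], "twist": [0, 0, 0], "hand": 1},
    {"dp": [0, 0, 0], "twist": [0, 0, 0], "hand": 1},
    {"dp": [0, 0, 0], "twist": [0, 0, 0], "hand": 1},
    {"dp": [0, 0, 10], "twist": [0, 0, 0], "hand": 1},
    {"dp": [0, 0, 24], "twist": [0, 0, 0], "hand": 1}
  ]
}}

```text
clock: 7.58
tool_pos: [0.4372, 0.3554, 0.051]
eef_rot: [-0.433, 0.901, 0.0, 0.0]
contact_force: [0.7, 0.4, 0.8]
opening: 1.001
finger_force: 0.0
```

Emit:
{"name": "step_arm", "arguments": {
  "motion": [
    {"dp": [0, 0, 0], "twist": [0, 0, 0], "hand": 0.3},
    {"dp": [0, 0, 0], "twist": [0, 0, 0], "hand": 0},
    {"dp": [0, 0, 0], "twist": [0, 0, 0], "hand": -1},
    {"dp": [0, 0, 0], "twist": [0, 0, 0], "hand": -1},
    {"dp": [0, 0, 0], "twist": [0, 0, 0], "hand": -1}
  ],
  "force": 20
}}

```text
clock: 8.2
tool_pos: [0.4372, 0.3554, 0.0519]
eef_rot: [-0.433, 0.901, 0.0, 0.0]
contact_force: [-0.0, 0.4, -0.9]
opening: 0.46
finger_force: 0.1
```

Emit:
{"name": "step_arm", "arguments": {
  "motion": [
    {"dp": [0, 0, 0], "twist": [0, 0, 0], "hand": -1},
    {"dp": [0, 0, 0], "twist": [0, 0, 0], "hand": -1},
    {"dp": [0, 0, 0], "twist": [0, 0, 0], "hand": -1}
  ]
}}

```text
clock: 8.57
tool_pos: [0.438, 0.3547, 0.0519]
eef_rot: [-0.433, 0.901, -0.001, 0.0]
contact_force: [3.5, -2.3, 1.9]
opening: 0.421
finger_force: 20.0
```

It has gripped the cap (37 mm). I'll turn it clockwise.

Emit:
{"name": "step_arm", "arguments": {
  "motion": [
    {"dp": [0, 0, 0.1], "twist": [0, 0, 0.15], "hand": -1},
    {"dp": [0, 0, 0.3], "twist": [0, 0, 0.3], "hand": -1},
    {"dp": [0, 0, 0.4], "twist": [0, 0, 0.45], "hand": -1},
    {"dp": [0, 0, 0.6], "twist": [0, 0, 0.6], "hand": -1},
    {"dp": [0, 0, 0.7], "twist": [0, 0, 0.75], "hand": -1}
  ],
  "force": 30
}}

```text
clock: 9.2
tool_pos: [0.4377, 0.3553, 0.0512]
eef_rot: [-0.071, 0.998, 0.0, 0.001]
contact_force: [2.5, -1.7, 1.3]
opening: 0.415
finger_force: 30.0
```

Emit:
{"name": "step_arm", "arguments": {
  "motion": [
    {"dp": [0, 0, 0.1], "twist": [0, 0, 0.15], "hand": -1},
    {"dp": [0, 0, 0.3], "twist": [0, 0, 0.3], "hand": -1},
    {"dp": [0, 0, 0.4], "twist": [0, 0, 0.4], "hand": -1},
    {"dp": [0, 0, 0.5], "twist": [0, 0, 0.5], "hand": -1}
  ]
}}

```text
clock: 9.7
tool_pos: [0.4377, 0.3558, 0.0507]
eef_rot: [0.178, 0.984, 0.001, 0.001]
contact_force: [3.0, -2.0, 1.1]
opening: 0.415
finger_force: 30.0
```

```bash
cat > m.py <<'E'
from h import *
go(.437,.3555,.0720);s=r.get_state();print('F',s['contact_force'].round(2),'M',s['moment'].round(3),s['opening'].round(3),s['finger_force'],s['tool_pos'].round(4),s['clock'])
E
python3 m.py
```

```text
go [[0.6, -0.5, -21.3]] yaw now 1.214 q7 0.267Traceback (most recent call last):
  File "m.py", line 2, in <module>
    go(.437,.3555,.0720);s=r.get_state();print('F',s['contact_force'].round(2),'M',s['moment'].round(3),s['opening'].round(3),s['finger_force'],s['tool_pos'].round(4),s['clock'])
                                                                                                        ^^^^^^^^^^^^^^^^^^
AttributeError: 'float' object has no attribute 'round'
```

```bash
sed -i "s/s\['opening'\].round(3)/round(s['opening'],3)/" m.py; python3 m.py
```

```text
go [[0.6, -0.5, -21.3]] yaw now 1.214 q7 0.267
F [ 3.   -2.04  1.15] M [-0.348 -0.624  0.061] 0.415 29.997782707214355 [0.4377 0.3558 0.0507] 9.7
```

Emit:
{"name": "step_arm", "arguments": {
  "motion": [
    {"dp": [0, 0, 0.1], "twist": [0, 0, 0.1], "hand": -1},
    {"dp": [0, 0, 0.1], "twist": [0, 0, 0.15], "hand": -1},
    {"dp": [0, 0, 0.2], "twist": [0, 0, 0.2], "hand": -1},
    {"dp": [0, 0, 0.2], "twist": [0, 0, 0.2], "hand": -1}
  ]
}}

```text
clock: 10.2
tool_pos: [0.4378, 0.3559, 0.0505]
eef_rot: [0.274, 0.962, 0.001, 0.001]
contact_force: [4.4, 0.2, 0.2]
opening: 0.412
finger_force: 30.0
```

```bash
python3 m.py
```

```text
go [[0.4, -0.7, -21.5]] yaw now 1.017 q7 0.15
F [4.38 0.18 0.17] M [-0.095 -0.942 -0.024] 0.412 30.000518560409546 [0.4378 0.3559 0.0505] 10.2
```

Emit:
{"name": "step_arm", "arguments": {
  "motion": [
    {"dp": [0, 0, 0.1], "twist": [0, 0, 0.05], "hand": -1},
    {"dp": [0, 0, 0.1], "twist": [0, 0, 0.1], "hand": -1},
    {"dp": [0, 0, 0.1], "twist": [0, 0, 0.15], "hand": -1},
    {"dp": [0, 0, 0.1], "twist": [0, 0, 0.15], "hand": -1}
  ]
}}

```text
clock: 10.7
tool_pos: [0.4365, 0.3571, 0.0504]
eef_rot: [0.344, 0.939, 0.001, -0.0]
contact_force: [2.5, 3.7, 3.3]
opening: 0.412
finger_force: 30.0
```

```bash
python3 m.py; python3 -c "
from h import *
d=snap('wrist','w4')"
```

```text
go [[-1.4, -0.9, -21.6]] yaw now 0.868 q7 0.061
F [2.47 3.73 3.33] M [ 0.832 -0.473  0.584] 0.412 30.000649988651276 [0.4365 0.3571 0.0504] 10.7
```

View pics/w4.png

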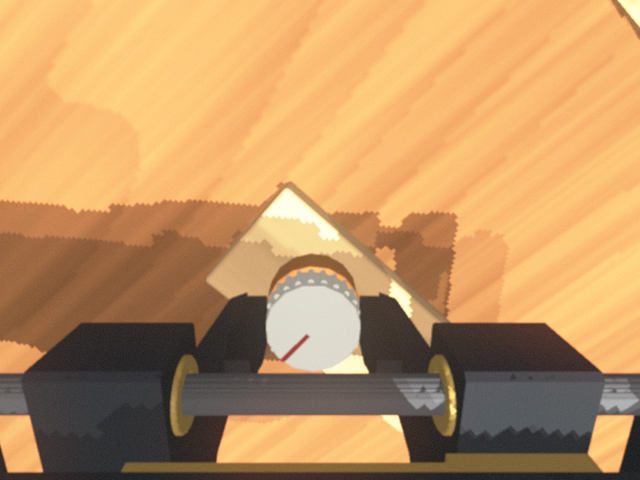

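The stripe at (284,360) now points along the rack's -y direction, where the block line is, and the moment has risen to 0.58 N m, so the white cap is tight. I'll release and go to the black cap.

Emit:
{"name": "step_arm", "arguments": {
  "motion": [
    {"dp": [0, 0, 0], "twist": [0, 0, -0.02], "hand": 1},
    {"dp": [0, 0, 0], "twist": [0, 0, -0.02], "hand": 1},
    {"dp": [0, 0, 0], "twist": [0, 0, 0], "hand": 1},
    {"dp": [0, 0, -20], "twist": [0, 0, -0.1], "hand": 1},
    {"dp": [0, 0, -40], "twist": [0, 0, -0.25], "hand": 1}
  ]
}}

```text
clock: 11.38
tool_pos: [0.4363, 0.3544, 0.0901]
eef_rot: [0.223, 0.975, -0.001, -0.001]
contact_force: [-0.1, 0.8, -0.2]
opening: 0.961
finger_force: 0.0
```

Emit:
{"name": "step_arm", "arguments": {
  "motion": [
    {"dp": [0, 30, -5], "twist": [0, 0, -0.18], "hand": 1},
    {"dp": [0, 60, -5], "twist": [0, 0, -0.36], "hand": 1},
    {"dp": [0, 60, -5], "twist": [0, 0, -0.54], "hand": 1},
    {"dp": [0, 60, -5], "twist": [0, 0, -0.72], "hand": 1},
    {"dp": [0, 60, -5], "twist": [0, 0, -0.9], "hand": 1}
  ]
}}

```text
clock: 12.0
tool_pos: [0.4629, 0.4082, 0.0947]
eef_rot: [-0.223, 0.975, -0.001, -0.001]
contact_force: [-0.7, -0.3, -0.5]
opening: 1.002
finger_force: 0.0
```

```bash
sed -i 's/^go.*72.;s/import sys;a=[float(x) for x in sys.argv[1:]]\nif a: go(*a)\ns/' m.py; python3 m.py .5305 .368 .1 2.3; python3 -c "
from h import *
d=snap('wrist','w5')"
```

```text
go [[46.2, -36.1, 22.8]] yaw now 2.022 q7 0.836
F [-0.73 -0.26 -0.47] M [-0.031  0.008 -0.036] 1.002 0.0 [0.4629 0.4082 0.0947] 12.0
```

View pics/w5.png

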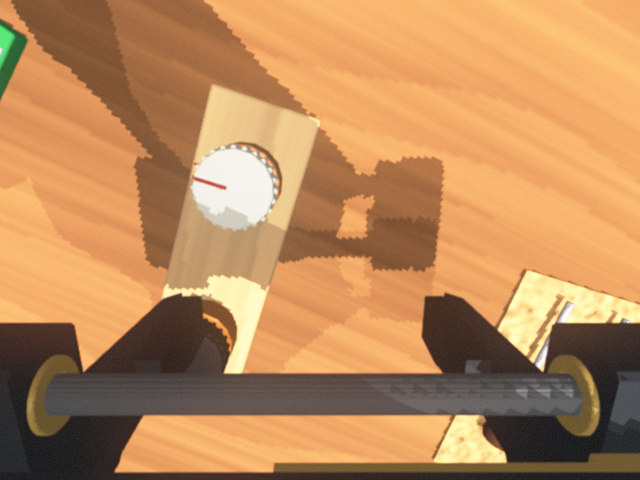

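White cap confirmed: its stripe runs from (226,188) to (194,179), square to the rack edge and on the line side. On to the black cap.

```bash
cat > m.py <<'E'
from h import *
import sys
a=[float(x) for x in sys.argv[1:]]
if a: go(*a)
s=r.get_state();print('F',s['contact_force'].round(2),'M',s['moment'].round(3),round(s['opening'],3),s['finger_force'],s['tool_pos'].round(4),s['clock'])
E
python3 m.py .5307 .3683 .1 2.3
```

```text
go [[-43.2, -65.4, -5.4], np.float64(-0.274)] yaw now 2.026 q7 0.84
F [ 0.52 -0.03 -0.15] M [ 0.049 -0.03  -0.041] 0.999 0.0 [0.4631 0.408  0.0946] 12.05
```

Emit:
{"name": "step_arm", "arguments": {
  "motion": [
    {"dp": [-22, -33, -5], "twist": [0, 0, -0.14], "hand": 1},
    {"dp": [-43, -65, -5], "twist": [0, 0, -0.27], "hand": 1},
    {"dp": [-43, -65, -5], "twist": [0, 0, -0.27], "hand": 1},
    {"dp": [-43, -65, -5], "twist": [0, 0, -0.27], "hand": 1}
  ]
}}

```text
clock: 12.55
tool_pos: [0.529, 0.3694, 0.0999]
eef_rot: [-0.349, 0.937, 0.0, -0.001]
contact_force: [-0.2, 0.2, 0.0]
opening: 1.0
finger_force: 0.0
```

```bash
python3 m.py .5307 .3683 .05
python3 - <<'E'
from h import *
d=snap('wrist');C=cloud(d)
m=((C[...,2]>.0615)&(C[...,2]<.068)&(d['depth']>0)&(abs(C[...,0]-.53)<.03)&(abs(C[...,1]-.368)<.03)).astype(np.uint8)
p=C[m>0];print(len(p),p.mean(0),cv2.minEnclosingCircle(p[:,:2].astype(np.float32)),np.median(p[:,2]))
hsv=cv2.cvtColor(d['pixels'],cv2.COLOR_RGB2HSV)
k=m&((hsv[...,1]>150)&((hsv[...,0]<6)|(hsv[...,0]>173))&(hsv[...,2]>60)).astype(np.uint8)
q=C[k>0];print(len(q),q.mean(0))
E
```

```text
go [[-0.7, -2.0, 49.9]] yaw now 2.285 q7 1.167
F [-0.17  0.18  0.05] M [0.126 0.055 0.027] 1.0 0.0 [0.529  0.3694 0.0999] 12.55
4087 [0.53075736 0.36783006 0.06385201] ((0.530768871307373, 0.3679819703102112), 0.019958384335041046) 0.06387185407559381
87 [0.54174413 0.36638052 0.06415349]
```

Emit:
{"name": "step_arm", "arguments": {
  "motion": [
    {"dp": [-0.7, -1.5, 25], "twist": [0, 0, 0], "hand": 1},
    {"dp": [-0.7, -1.5, 51], "twist": [0, 0, 0], "hand": 1},
    {"dp": [-0.7, -1.5, 51], "twist": [0, 0, 0], "hand": 0.2},
    {"dp": [-0.7, -1.5, 51], "twist": [0, 0, 0], "hand": -1},
    {"dp": [-0.7, -1.5, 51], "twist": [0, 0, 0], "hand": -1}
  ]
}}

```text
clock: 13.22
tool_pos: [0.532, 0.3695, 0.0505]
eef_rot: [-0.351, 0.937, 0.0, 0.001]
contact_force: [-0.3, 0.1, -0.2]
opening: 0.685
finger_force: 0.0
```

Emit:
{"name": "step_arm", "arguments": {
  "motion": [
    {"dp": [0, 0, 0], "twist": [0, 0, 0], "hand": -1},
    {"dp": [0, 0, 0], "twist": [0, 0, 0], "hand": -1},
    {"dp": [0, 0, 0], "twist": [0, 0, 0], "hand": -1},
    {"dp": [0, 0, 0], "twist": [0, 0, 0], "hand": -1}
  ],
  "force": 30
}}

```text
clock: 13.72
tool_pos: [0.5322, 0.3682, 0.0495]
eef_rot: [-0.35, 0.937, -0.0, 0.0]
contact_force: [0.9, -0.9, 3.2]
opening: 0.417
finger_force: 30.0
```

Emit:
{"name": "step_arm", "arguments": {
  "motion": [
    {"dp": [0, 0, 0.1], "twist": [0, 0, 0.15], "hand": -1},
    {"dp": [0, 0, 0.3], "twist": [0, 0, 0.3], "hand": -1},
    {"dp": [0, 0, 0.4], "twist": [0, 0, 0.45], "hand": -1},
    {"dp": [0, 0, 0.6], "twist": [0, 0, 0.6], "hand": -1},
    {"dp": [0, 0, 0.7], "twist": [0, 0, 0.75], "hand": -1}
  ]
}}

```text
clock: 14.35
tool_pos: [0.5321, 0.3686, 0.0489]
eef_rot: [0.019, 1.0, 0.0, 0.0]
contact_force: [-0.3, -0.7, 2.7]
opening: 0.422
finger_force: 30.0
```

Emit:
{"name": "step_arm", "arguments": {
  "motion": [
    {"dp": [0, 0, 0.1], "twist": [0, 0, 0.15], "hand": -1},
    {"dp": [0, 0, 0.3], "twist": [0, 0, 0.3], "hand": -1},
    {"dp": [0, 0, 0.4], "twist": [0, 0, 0.45], "hand": -1},
    {"dp": [0, 0, 0.4], "twist": [0, 0, 0.5], "hand": -1}
  ]
}}

```text
clock: 14.85
tool_pos: [0.5322, 0.3689, 0.0484]
eef_rot: [0.263, 0.965, 0.0, 0.001]
contact_force: [1.2, -0.6, 2.5]
opening: 0.417
finger_force: 30.0
```

```bash
python3 m.py
```

```text
F [ 1.16 -0.58  2.52] M [-0.161 -0.26   0.691] 0.417 29.999914169311523 [0.5322 0.3689 0.0484] 14.85
```

Emit:
{"name": "step_arm", "arguments": {
  "motion": [
    {"dp": [0, 0, 0.1], "twist": [0, 0, 0.06], "hand": -1},
    {"dp": [0, 0, 0.1], "twist": [0, 0, 0.06], "hand": -1}
  ]
}}

```text
clock: 15.1
tool_pos: [0.5317, 0.3693, 0.0483]
eef_rot: [0.292, 0.957, 0.001, 0.0]
contact_force: [-0.3, -0.1, 2.8]
opening: 0.414
finger_force: 30.0
```

```bash
python3 m.py; python3 -c "
from h import *
d=snap('wrist')
cv2.imwrite('pics/w6.png',d['pixels'][150:420,130:500,::-1])"
```

```text
F [-0.31 -0.09  2.82] M [ 0.025 -0.069  0.167] 0.414 30.001197159290314 [0.5317 0.3693 0.0483] 15.1
```

View pics/w6.png

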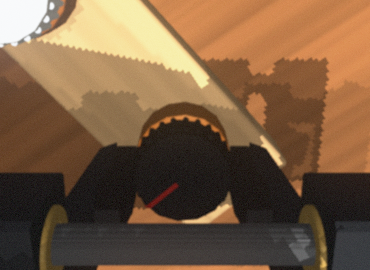

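Emit:
{"name": "step_arm", "arguments": {
  "motion": [
    {"dp": [0, 0, 0], "twist": [0, 0, 0.06], "hand": -1},
    {"dp": [0, 0, 0], "twist": [0, 0, 0.1], "hand": -1},
    {"dp": [0, 0, 0], "twist": [0, 0, 0.1], "hand": -1}
  ]
}}

```text
clock: 15.52
tool_pos: [0.5318, 0.3693, 0.0483]
eef_rot: [0.339, 0.941, 0.001, 0.0]
contact_force: [0.1, 2.2, 3.0]
opening: 0.419
finger_force: 30.0
```

```bash
python3 m.py
```

```text
F [0.13 2.18 2.99] M [ 0.305 -0.06   0.693] 0.419 30.00030666589737 [0.5318 0.3693 0.0483] 15.525
```

Emit:
{"name": "step_arm", "arguments": {
  "motion": [
    {"dp": [0, 0, 0], "twist": [0, 0, -0.02], "hand": 1},
    {"dp": [0, 0, 0], "twist": [0, 0, -0.02], "hand": 1},
    {"dp": [0, 0, 0], "twist": [0, 0, 0], "hand": 1},
    {"dp": [0, 0, -20], "twist": [0, 0, -0.1], "hand": 1},
    {"dp": [0, 0, -60], "twist": [0, 0, -0.25], "hand": 1}
  ]
}}

```text
clock: 16.15
tool_pos: [0.5303, 0.3674, 0.1068]
eef_rot: [0.218, 0.976, -0.002, -0.001]
contact_force: [0.4, 0.2, 0.3]
opening: 0.96
finger_force: 0.0
```

Emit:
{"name": "step_arm", "arguments": {
  "motion": [
    {"dp": [20, 0, -40], "twist": [0, 0, 0], "hand": 1},
    {"dp": [60, 0, -80], "twist": [0, 0, 0], "hand": 1},
    {"dp": [60, 0, -80], "twist": [0, 0, 0], "hand": 1}
  ]
}}

```text
clock: 16.52
tool_pos: [0.4753, 0.3982, 0.1912]
eef_rot: [0.218, 0.976, 0.003, 0.0]
contact_force: [0.7, -0.8, 0.4]
opening: 1.001
finger_force: 0.0
```

```bash
python3 - <<'E'
from h import *
d=snap('wrist','w7');C=cloud(d)
hsv=cv2.cvtColor(d['pixels'],cv2.COLOR_RGB2HSV)
red=(hsv[...,1]>140)&((hsv[...,0]<6)|(hsv[...,0]>173))&(hsv[...,2]>60)
cs=[]
for c in ((.437,.3555),(.5307,.368)):
    m=(C[...,2]>.0605)&(C[...,2]<.068)&(np.hypot(C[...,0]-c[0],C[...,1]-c[1])<.024)
    p=C[m];o=np.array(cv2.minEnclosingCircle(p[:,:2].astype(np.float32))[0]) if len(p) else None;q=C[m&red];cs.append(o)
    print(len(p),o,np.median(p[:,2]),len(q),q.mean(0) if len(q) else '', np.arctan2(*(q.mean(0)[:2]-o)[::-1]) if len(q) else '')
v=cs[1]-cs[0];print('line dir',np.arctan2(v[1],v[0])-np.pi/2)
E
python3 m.py
```

```text
2142 [0.43726379 0.35552832] 0.06259648271210341 2 [0.43849165 0.3495416  0.06186244] -1.3685046801541993
1721 [0.53055304 0.36886966] 0.06268890735666566 67 [0.5330608  0.35821726 0.06287409] -1.3395887724757387
line dir -1.4287490454675795
F [ 0.94 -0.47 -0.14] M [-0.075 -0.086  0.04 ] 1.001 0.0 [0.4767 0.3957 0.1894] 16.575
```

Run:
```python
from h import *
d=snap('wrist');C=cloud(d)
im=d['pixels'].astype(int);red=(im[...,0]-np.maximum(im[...,1],im[...,2])>25)&(im[...,0]>1.6*im[...,1])&(im[...,2]>im[...,1]*.6)
K=(d['fx'],d['fy'],d['cx'],d['cy'])
v,u=np.mgrid[:480,:640]
ray=np.stack([(u-K[2])/K[0],(v-K[3])/K[1],np.ones_like(u)],-1)@d['T'][:3,:3].T;o=d['T'][:3,3]
def plane(z): return o+ray*((z-o[2])/ray[...,2])[...,None]
for c in ((.4373,.3555),(.5306,.3685)):
  for z,lo,hi in ((.0625,0,.019),(.0265,.021,.036)):
    P=plane(z);rr=np.hypot(P[...,0]-c[0],P[...,1]-c[1]);m=red&(rr<hi)&(rr>lo)&(abs(C[...,2]-z)<.004)
    q=P[m][:,:2]
    if len(q)>5:
        l=cv2.fitLine(q.astype(np.float32),cv2.DIST_L2,0,.01,.01).ravel();a=np.arctan2(l[1],l[0]);a=a if a<0 else a-np.pi
        print(c,z,len(q),q.mean(0).round(4),'dir',a.round(3),'radial',np.arctan2(*(q.mean(0)-c)[::-1]).round(3))
x0,y0=np.argwhere(red)[:,::-1].min(0)
cv2.imwrite('pics/w7c.png',cv2.resize(d['pixels'][40:340,150:450],None,fx=2,fy=2)[:,:,::-1])
```

```text
(0.4373, 0.3555) 0.0625 27 [0.4391 0.3447] dir -1.424 radial -1.405
(0.5306, 0.3685) 0.0625 94 [0.533 0.358] dir -1.491 radial -1.349
```

View pics/w7c.png

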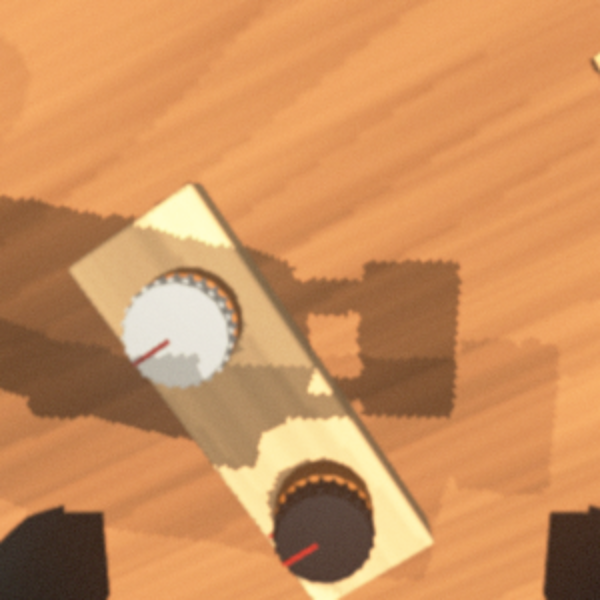

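Both stripes point to their lines. Next is the tin, with the gripper shut for pressing.

```bash
python3 m.py .487 -.351 .2 1.57
python3 - <<'E'
from h import *
d=snap('side');C=cloud(d)
m=(np.hypot(C[...,0]-.487,C[...,1]+.351)<.04)&(C[...,2]>.045)
p=C[m];print(len(p),p.mean(0),np.percentile(p[:,2],[5,50,95]),p.min(0),p.max(0))
E
```

```text
go [[-328.4, -668.7, -11.6], np.float64(-0.443)] yaw now 1.127 q7 0.251
F [ 0.23 -0.75 -0.6 ] M [-0.058 -0.02   0.003] 0.999 0.0 [0.4775 0.3939 0.1881] 16.625
814 [ 0.48992496 -0.35091547  0.05776964] [0.05048708 0.05848495 0.06102965] [ 0.45841447 -0.38032643  0.04502833] [ 0.52242212 -0.3148054   0.06316356]
```

Emit:
{"name": "step_arm", "arguments": {
  "motion": [
    {"dp": [-23, -48, -4], "twist": [0, 0, 0], "hand": -1},
    {"dp": [-47, -96, -8], "twist": [0, 0, 0], "hand": -1},
    {"dp": [-70, -144, -12], "twist": [0, 0, 0], "hand": -1},
    {"dp": [-94, -192, -12], "twist": [0, 0, 0], "hand": -1},
    {"dp": [-118, -240, -12], "twist": [0, 0, 0], "hand": -1}
  ]
}}

```text
clock: 17.3
tool_pos: [0.481, 0.1234, 0.1988]
eef_rot: [0.221, 0.975, -0.001, -0.001]
contact_force: [0.6, -1.7, -1.1]
opening: 0.454
finger_force: 0.0
```

Emit:
{"name": "step_arm", "arguments": {
  "motion": [
    {"dp": [-23, -48, 0], "twist": [0, 0, 0], "hand": -1},
    {"dp": [-47, -96, 0], "twist": [0, 0, 0], "hand": -1},
    {"dp": [-70, -144, 0], "twist": [0, 0, 0], "hand": -1},
    {"dp": [-94, -192, 0], "twist": [0, 0, 0], "hand": -1},
    {"dp": [-118, -240, 0], "twist": [0, 0, 0], "hand": -1}
  ]
}}

```text
clock: 17.92
tool_pos: [0.4836, -0.1438, 0.1986]
eef_rot: [0.221, 0.975, -0.0, -0.001]
contact_force: [1.2, 0.2, -0.9]
opening: 0.004
finger_force: 0.0
```

Emit:
{"name": "step_arm", "arguments": {
  "motion": [
    {"dp": [-23, -48, 0], "twist": [0, 0, 0], "hand": -1},
    {"dp": [-47, -96, 0], "twist": [0, 0, 0], "hand": -1},
    {"dp": [-70, -144, 0], "twist": [0, 0, 0], "hand": -1},
    {"dp": [-92, -189, 0], "twist": [0, 0, 0], "hand": -1},
    {"dp": [-92, -189, 0], "twist": [0, 0, 0], "hand": -1}
  ]
}}

```text
clock: 18.55
tool_pos: [0.4832, -0.3576, 0.1979]
eef_rot: [0.225, 0.974, -0.002, -0.001]
contact_force: [-1.4, 0.1, -0.6]
opening: 0.0
finger_force: 0.0
```

Run:
```python
from h import *
d=snap('wrist');C=cloud(d)
m=(np.hypot(C[...,0]-.487,C[...,1]+.351)<.045)&(C[...,2]>.053)&(C[...,2]<.075)
p=C[m];print(len(p),p.mean(0),np.percentile(p[:,2],[5,50,95]),cv2.minEnclosingCircle(p[:,:2].astype(np.float32)))
go(.487,-.351,.08,1.57)
print(r.get_state()['q'].round(2),r.get_state()['opening'])
```

```text
5674 [ 0.48821065 -0.34705493  0.05873938] [0.0574396  0.05876243 0.06002268] ((0.4896703064441681, -0.3474888801574707), 0.0327756330370903)
go [[-1.6, 3.9, 118.0], np.float64(-0.45)] yaw now 1.12 q7 1.452
[ 0.7   0.7  -0.26  1.68  0.24  0.8   1.45] 0.007340820141857795
```

Emit:
{"name": "step_arm", "arguments": {
  "motion": [
    {"dp": [-1, 11, 40], "twist": [0, 0, 0], "hand": -1},
    {"dp": [-1, 11, 80], "twist": [0, 0, 0], "hand": -1},
    {"dp": [-1, 11, 113], "twist": [0, 0, 0], "hand": -1},
    {"dp": [-1, 11, 113], "twist": [0, 0, 0], "hand": -1}
  ]
}}

```text
clock: 19.1
tool_pos: [0.49, -0.3388, 0.0842]
eef_rot: [0.219, 0.976, 0.001, -0.003]
contact_force: [0.9, 0.1, 0.4]
opening: 0.001
finger_force: 0.0
```

Emit:
{"name": "step_arm", "arguments": {
  "motion": [
    {"dp": [0, 0, 6], "twist": [0, 0, 0], "hand": -1},
    {"dp": [0, 0, 12], "twist": [0, 0, 0], "hand": -1},
    {"dp": [0, 0, 18], "twist": [0, 0, 0], "hand": -1},
    {"dp": [0, 0, 24], "twist": [0, 0, 0], "hand": -1},
    {"dp": [0, 0, 27], "twist": [0, 0, 0], "hand": -1}
  ]
}}

```text
clock: 19.73
tool_pos: [0.492, -0.3412, 0.0596]
eef_rot: [0.22, 0.975, 0.0, -0.0]
contact_force: [-0.5, 0.3, -0.2]
opening: 0.01
finger_force: 0.0
```

```bash
python3 m.py .489 -.3475 .05
```

```text
go [[-0.0, -7.0, 9.6]] yaw now 1.127 q7 1.367
F [-0.51  0.34 -0.17] M [ 0.016 -0.013  0.02 ] 0.01 0.0 [ 0.492  -0.3412  0.0596] 19.725
```

Nothing touched yet at TCP 0.0596, which fits the short reach. I'll recentre and press down slowly.

Emit:
{"name": "step_arm", "arguments": {
  "motion": [
    {"dp": [0, -6, 0], "twist": [0, 0, 0], "hand": -1},
    {"dp": [0, -6, 4], "twist": [0, 0, 0], "hand": -1},
    {"dp": [0, -6, 7], "twist": [0, 0, 0], "hand": -1},
    {"dp": [0, -6, 10], "twist": [0, 0, 0], "hand": -1},
    {"dp": [0, -6, 12], "twist": [0, 0, 0], "hand": -1}
  ]
}}

```text
clock: 20.35
tool_pos: [0.4895, -0.3468, 0.0482]
eef_rot: [0.22, 0.975, -0.0, -0.0]
contact_force: [-2.6, 0.1, 4.8]
opening: 0.004
finger_force: 2.5
```

```bash
python3 m.py
```

```text
F [-2.55  0.08  4.79] M [-0.064  0.344 -0.038] 0.004 2.4711882323026657 [ 0.4895 -0.3468  0.0482] 20.35
```

Emit:
{"name": "step_arm", "arguments": {
  "motion": [
    {"dp": [0, 0, 1.5], "twist": [0, 0, 0], "hand": -1},
    {"dp": [0, 0, 3], "twist": [0, 0, 0], "hand": -1}
  ]
}}

```text
clock: 20.6
tool_pos: [0.4895, -0.3468, 0.0453]
eef_rot: [0.22, 0.975, -0.0, 0.0]
contact_force: [-4.5, 1.2, 19.3]
opening: 0.002
finger_force: 9.4
```

```bash
python3 m.py
```

```text
F [-4.5   1.17 19.35] M [0.39  0.904 0.008] 0.002 9.3837421835633 [ 0.4895 -0.3468  0.0453] 20.6
```

Emit:
{"name": "step_arm", "arguments": {
  "motion": [
    {"dp": [0, 0, 0.7], "twist": [0, 0, 0], "hand": -1},
    {"dp": [0, 0, 0.7], "twist": [0, 0, 0], "hand": -1}
  ]
}}

```text
clock: 20.85
tool_pos: [0.4895, -0.3468, 0.0453]
eef_rot: [0.22, 0.975, -0.0, 0.0]
contact_force: [-3.3, 0.5, 13.2]
opening: 0.005
finger_force: 6.3
```

Emit:
{"name": "step_arm", "arguments": {
  "motion": [
    {"dp": [0, 0, -40], "twist": [0, 0, -0.12], "hand": -1},
    {"dp": [0, 0, -90], "twist": [0, 0, -0.25], "hand": -1},
    {"dp": [0, 0, -150], "twist": [0, 0, -0.45], "hand": -1},
    {"dp": [0, 0, -150], "twist": [0, 0, -0.45], "hand": -1}
  ]
}}

```text
clock: 21.35
tool_pos: [0.4927, -0.3478, 0.1985]
eef_rot: [-0.004, 1.0, -0.002, 0.004]
contact_force: [0.5, 0.4, 0.1]
opening: 0.005
finger_force: 0.0
```

Run:
```python
from h import *
d=snap('wrist');C=cloud(d)
m=(np.hypot(C[...,0]-.489,C[...,1]+.347)<.03)
p=C[m];print(len(p),np.percentile(p[:,2],[5,50,95]))
go(.44,0.06,.30,1.57)
print(r.get_state()['q'].round(2))
```

```text
30073 [0.05117277 0.28938591 0.30211928]
go [[47.9, 407.3, -104.9], np.float64(0.007)] yaw now 1.577 q7 1.771
[ 0.77  0.72 -0.42  1.68  0.37  0.82  1.77]
```

The lid reads seated at ~0.051 and held against 13–19 N. Now I'll go to a high viewpoint to measure the mats and plates.

Emit:
{"name": "step_arm", "arguments": {
  "motion": [
    {"dp": [-17, 50, -25], "twist": [0, 0, 0], "hand": -1},
    {"dp": [-32, 100, -50], "twist": [0, 0, 0], "hand": -1},
    {"dp": [-48, 150, -75], "twist": [0, 0, 0], "hand": -1},
    {"dp": [-64, 200, -100], "twist": [0, 0, 0], "hand": -1},
    {"dp": [-80, 250, -125], "twist": [0, 0, 0], "hand": -1}
  ]
}}

```text
clock: 22.02
tool_pos: [0.5676, -0.0944, 0.3179]
eef_rot: [-0.003, 1.0, 0.0, -0.002]
contact_force: [1.0, -0.6, -0.4]
opening: 0.003
finger_force: 0.0
```

Emit:
{"name": "step_arm", "arguments": {
  "motion": [
    {"dp": [-7, 50, -7], "twist": [0, 0, 0], "hand": -1},
    {"dp": [-7, 98, -7], "twist": [0, 0, 0], "hand": -1},
    {"dp": [-7, 98, -7], "twist": [0, 0, 0], "hand": -1},
    {"dp": [-7, 98, -7], "twist": [0, 0, 0], "hand": -1}
  ]
}}

```text
clock: 22.52
tool_pos: [0.5738, 0.001, 0.3246]
eef_rot: [-0.003, 1.0, -0.001, -0.002]
contact_force: [-0.3, -0.7, -0.4]
opening: 0.008
finger_force: 0.0
```

```bash
cat > look.py <<'E'
from h import *
def look(d):
    """mats and plates from colour, rays cut with known heights"""
    v,u=np.mgrid[:480,:640]
    ray=np.stack([(u-d['cx'])/d['fx'],(v-d['cy'])/d['fy'],np.ones(u.shape)],-1)@d['T'][:3,:3].T;o=d['T'][:3,3]
    C=cloud(d);hsv=cv2.cvtColor(d['pixels'],cv2.COLOR_RGB2HSV);out={}
    for n,(lo,hi) in dict(red=(0,6),blue=(105,125),green=(50,85),yellow=(25,35)).items():
        m=cv2.inRange(hsv,(lo,120,60),(hi,255,255))
        for kind,z,b in (('plate',.012,(.009,.016)),('mat',.001,(-.004,.005))):
            P=o+ray*((z-o[2])/ray[...,2])[...,None]
            k=(m>0)&(C[...,2]>b[0])&(C[...,2]<b[1])&(P[...,0]>.3)&(P[...,0]<.8)&(abs(P[...,1])<.3)
            k=cv2.morphologyEx(k.astype(np.uint8),cv2.MORPH_CLOSE,np.ones((25,25)) if kind=='plate' else np.ones((15,15)))
            nn,l,st,_=cv2.connectedComponentsWithStats(k)
            for i in range(1,nn):
                if st[i,4]<400: continue
                q=P[l==i][:,:2].astype(np.float32);(c,sz,a)=cv2.minAreaRect(q*1000)
                if sz[0]<sz[1]: a+=90
                a=(a+90)%180-90
                print(n,kind,np.round(c,1),np.round(sz,1),'long axis deg',round(a,1),'clip',st[i,:4] if st[i,0]==0 or st[i,1]==0 else '')
E
python3 - <<'E'
from look import *
d=snap('wrist','w8');look(d);print(r.get_state()['tool_pos'])
C=cloud(d);m=(C[...,2]>.0055)&(C[...,2]<.0105)&(C[...,0]>.69)&(C[...,0]<.74)
print('rail',m.sum(),cv2.fitLine(C[m][:,:2].astype(np.float32),cv2.DIST_HUBER,0,.01,.01).ravel())
E
```

```text
red mat [660.  -71.6] [64.  88.9] long axis deg -2.8 clip 
blue plate [444.8 -61.2] [48.6 78.1] long axis deg -7.1 clip 
blue mat [665.7  37.8] [62.8 87.2] long axis deg -2.8 clip 
green plate [439.9 186. ] [47.6 38.7] long axis deg 80.2 clip 
green mat [671.4 154.3] [49.  86.2] long axis deg -2.3 clip 
yellow plate [443.7  76.1] [49.5 79.8] long axis deg -8.5 clip 
yellow mat [ 654.6 -182.1] [65.  88.7] long axis deg -2.9 clip 
[5.73960241e-01 1.49165883e-04 3.24837877e-01]
rail 2929 [ 0.05106702  0.99869525  0.7088586  -0.06122233]
```

View pics/w8.png

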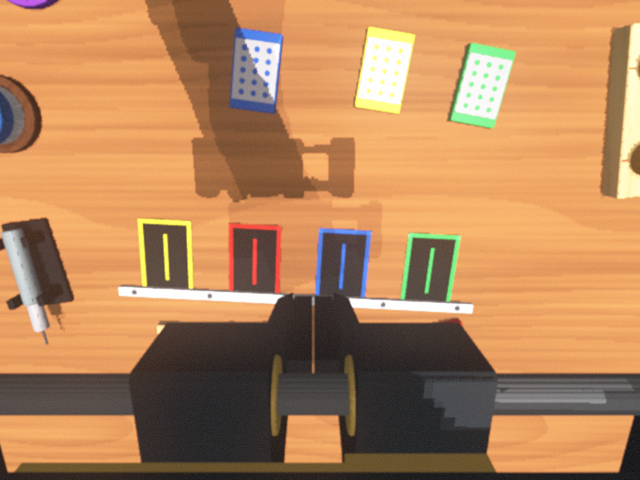

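The picture shows the mats (yellow, red, blue, green) at row ~260 and the plates at (256,70) blue, (385,70) yellow and (483,86) green. Mat sizes fit 64 x 88 mm, the mat spacing is 110 mm and the rail agrees with the mat angle. Blue plate first.

```bash
python3 m.py .4448 -.0612 .06 1.447
```

```text
go [[128.7, -60.5, 265.2], np.float64(0.128)] yaw now 1.575 q7 1.24
F [0.29 0.13 0.3 ] M [-0.003 -0.022 -0.01 ] 0.005 0.0 [5.740e-01 1.000e-04 3.248e-01] 22.575
```

Emit:
{"name": "step_arm", "arguments": {
  "motion": [
    {"dp": [26, -12, 50], "twist": [0, 0, 0.06], "hand": 1},
    {"dp": [52, -24, 100], "twist": [0, 0, 0.128], "hand": 1},
    {"dp": [78, -36, 150], "twist": [0, 0, 0.128], "hand": 1},
    {"dp": [104, -48, 200], "twist": [0, 0, 0.128], "hand": 1},
    {"dp": [129, -60, 240], "twist": [0, 0, 0.128], "hand": 1}
  ]
}}

```text
clock: 23.2
tool_pos: [0.4442, -0.0611, 0.0846]
eef_rot: [0.063, 0.998, -0.0, -0.001]
contact_force: [0.0, -0.7, -0.2]
opening: 0.549
finger_force: 0.0
```

Emit:
{"name": "step_arm", "arguments": {
  "motion": [
    {"dp": [0, 0, 25], "twist": [0, 0, 0], "hand": 1},
    {"dp": [0, 0, 25], "twist": [0, 0, 0], "hand": 1},
    {"dp": [0, 0, 25], "twist": [0, 0, 0], "hand": 1}
  ]
}}

```text
clock: 23.58
tool_pos: [0.4465, -0.0595, 0.0618]
eef_rot: [0.061, 0.998, -0.0, 0.001]
contact_force: [-0.6, 0.0, -0.2]
opening: 0.891
finger_force: 0.0
```

```bash
python3 m.py .4448 -.0612 .000 1.447;  python3 -c "
from look import *
look(snap('wrist'))"
```

```text
go [[1.5, -1.9, 61.8], np.float64(0.001)] yaw now 1.448 q7 0.927
F [-0.64  0.03 -0.23] M [ 0.027 -0.063  0.019] 0.891 0.0 [ 0.4465 -0.0595  0.0618] 23.575
blue plate [443.8 -61.8] [49.1 80.2] long axis deg -7.4 clip 
yellow plate [443.8  79.3] [55.3 79.5] long axis deg -8.5 clip
```

Emit:
{"name": "step_arm", "arguments": {
  "motion": [
    {"dp": [2, -2, 30], "twist": [0, 0, 0], "hand": 1},
    {"dp": [2, -2, 55], "twist": [0, 0, 0], "hand": 1},
    {"dp": [2, -2, 61], "twist": [0, 0, 0], "hand": 1},
    {"dp": [2, -2, 61], "twist": [0, 0, 0], "hand": 0.3},
    {"dp": [2, -2, 61], "twist": [0, 0, 0], "hand": -1}
  ],
  "force": 15
}}

```text
clock: 24.25
tool_pos: [0.4444, -0.0614, 0.0017]
eef_rot: [0.061, 0.998, -0.0, 0.001]
contact_force: [-0.3, 0.1, 0.1]
opening: 0.798
finger_force: 0.0
```

Emit:
{"name": "step_arm", "arguments": {
  "motion": [
    {"dp": [0, 0, 0], "twist": [0, 0, 0], "hand": -1},
    {"dp": [0, 0, 0], "twist": [0, 0, 0], "hand": -1},
    {"dp": [0, 0, 0], "twist": [0, 0, 0], "hand": -1}
  ]
}}

```text
clock: 24.62
tool_pos: [0.4433, -0.0613, 0.0016]
eef_rot: [0.061, 0.998, -0.001, -0.001]
contact_force: [0.4, -0.9, 5.6]
opening: 0.564
finger_force: 15.0
```

```bash
python3 m.py .6647 .0379 0 1.520
```

```text
go [[-207.6, 125.5, 1.1], np.float64(-0.071)] yaw now 1.449 q7 -0.188
F [ 0.42 -0.94  5.64] M [-0.155 -0.064 -0.027] 0.564 15.001977682113647 [ 0.4433 -0.0613  0.0016] 24.625
```

Gripped at 49.6 mm. I'll slide it at constant height.

Emit:
{"name": "step_arm", "arguments": {
  "motion": [
    {"dp": [-30, 18, 0], "twist": [0, 0, -0.01], "hand": -1},
    {"dp": [-65, 39, 0], "twist": [0, 0, -0.03], "hand": -1},
    {"dp": [-100, 60, 0], "twist": [0, 0, -0.05], "hand": -1},
    {"dp": [-135, 81, 0], "twist": [0, 0, -0.07], "hand": -1},
    {"dp": [-165, 100, 0], "twist": [0, 0, -0.07], "hand": -1}
  ]
}}

```text
clock: 25.25
tool_pos: [0.6194, 0.019, 0.0003]
eef_rot: [0.026, 1.0, 0.0, -0.002]
contact_force: [0.7, -0.2, -2.8]
opening: 0.566
finger_force: 15.0
```

```bash
python3 m.py .6647 .0379 0 1.520
```

```text
go [[-44.3, 21.2, 0.1], np.float64(-0.001)] yaw now 1.519 q7 0.673
F [ 0.69 -0.23 -2.83] M [ 0.029 -0.092 -0.013] 0.566 14.96280625462532 [6.194e-01 1.900e-02 3.000e-04] 25.25
```

Emit:
{"name": "step_arm", "arguments": {
  "motion": [
    {"dp": [-20, 12, 0], "twist": [0, 0, 0], "hand": -1},
    {"dp": [-44, 21, 0], "twist": [0, 0, 0], "hand": -1},
    {"dp": [-47, 21, 0], "twist": [0, 0, 0], "hand": -1},
    {"dp": [-50, 21, 0], "twist": [0, 0, 0], "hand": -1},
    {"dp": [-50, 21, 0], "twist": [0, 0, 0], "hand": -1}
  ]
}}

```text
clock: 25.88
tool_pos: [0.6687, 0.0359, -0.0001]
eef_rot: [0.026, 1.0, -0.001, -0.002]
contact_force: [0.3, -0.7, -1.4]
opening: 0.567
finger_force: 15.0
```

```bash
python3 m.py .6697 .0377 0 1.520
```

```text
go [[-1.0, 1.8, -0.1], np.float64(-0.001)] yaw now 1.519 q7 0.754
F [ 0.31 -0.75 -1.44] M [-0.01   0.032 -0.016] 0.567 14.962690025568008 [ 6.687e-01  3.590e-02 -1.000e-04] 25.875
```

Emit:
{"name": "step_arm", "arguments": {
  "motion": [
    {"dp": [-1.5, 1.5, 0], "twist": [0, 0, 0], "hand": -1},
    {"dp": [-3, 1.5, 0], "twist": [0, 0, 0], "hand": -1}
  ]
}}

```text
clock: 26.12
tool_pos: [0.6715, 0.0381, 0.0001]
eef_rot: [0.026, 1.0, -0.001, -0.003]
contact_force: [-4.0, 0.3, -0.8]
opening: 0.563
finger_force: 15.0
```

```bash
python3 m.py .6697 .0377 0 1.520
```

```text
go [[1.7, -0.5, 0.1], np.float64(-0.0)] yaw now 1.52 q7 0.759
F [-3.95  0.28 -0.83] M [ 0.089  0.834 -0.1  ] 0.563 14.959078878164291 [6.715e-01 3.810e-02 1.000e-04] 26.125
```

Emit:
{"name": "step_arm", "arguments": {
  "motion": [
    {"dp": [0, 0, 0], "twist": [0, 0, 0], "hand": 0.6},
    {"dp": [0, 0, 0], "twist": [0, 0, 0], "hand": 0.6},
    {"dp": [0, 0, 0], "twist": [0, 0, 0], "hand": 0.6},
    {"dp": [0, 0, -20], "twist": [0, 0, 0], "hand": 0.6},
    {"dp": [0, 0, -80], "twist": [0, 0, 0], "hand": 0.6}
  ]
}}

```text
clock: 26.75
tool_pos: [0.671, 0.0375, 0.0793]
eef_rot: [0.026, 1.0, -0.001, -0.004]
contact_force: [0.8, 0.3, -0.3]
opening: 0.801
finger_force: 0.0
```

Emit:
{"name": "step_arm", "arguments": {
  "motion": [
    {"dp": [20, 0, -60], "twist": [0, 0, 0], "hand": 0.6},
    {"dp": [40, 0, -120], "twist": [0, 0, 0], "hand": 0.6},
    {"dp": [80, 0, -180], "twist": [0, 0, 0], "hand": 0.6},
    {"dp": [100, 0, -220], "twist": [0, 0, 0], "hand": 0.6},
    {"dp": [100, 0, -220], "twist": [0, 0, 0], "hand": 0.6}
  ]
}}

```text
clock: 27.38
tool_pos: [0.5741, 0.0452, 0.3062]
eef_rot: [0.025, 1.0, 0.0, 0.003]
contact_force: [0.1, 0.2, 0.1]
opening: 0.801
finger_force: 0.0
```

```bash
python3 m.py .444 .076 .06 1.422;  python3 -c "
from look import *
look(snap('wrist','w9'))"
```

```text
go [[133.0, 24.2, 245.4], np.float64(0.099)] yaw now 1.521 q7 0.875
F [0.12 0.2  0.08] M [ 0.001 -0.037  0.008] 0.801 0.0 [0.5741 0.0452 0.3062] 27.375
red plate [767.1 117.2] [25.5 60.8] long axis deg -77.0 clip 
red mat [659.2 -71.9] [64.6 87.4] long axis deg -3.0 clip 
blue plate [668.2  38.4] [49.3 78.5] long axis deg -2.9 clip 
blue mat [665.4  37.9] [62.8 86.2] long axis deg -2.9 clip 
green plate [458.7 182.7] [48.4 78. ] long axis deg -10.1 clip 
green mat [670.9 148.3] [62.8 86.2] long axis deg -2.7 clip 
yellow plate [443.8  76.2] [49.5 79.6] long axis deg -8.4 clip 
yellow mat [ 655.  -182.2] [64.6 87.5] long axis deg -2.9 clip
```

Blue is home at (668.2, 38.4), -2.9°, and touching the rail. Next is yellow.

Emit:
{"name": "step_arm", "arguments": {
  "motion": [
    {"dp": [27, 5, 50], "twist": [0, 0, 0.05], "hand": 0.9},
    {"dp": [53, 10, 100], "twist": [0, 0, 0.099], "hand": 0.9},
    {"dp": [80, 15, 150], "twist": [0, 0, 0.099], "hand": 0.9},
    {"dp": [107, 20, 200], "twist": [0, 0, 0.099], "hand": 0.9},
    {"dp": [133, 24, 245], "twist": [0, 0, 0.099], "hand": 0.9}
  ]
}}

```text
clock: 28.05
tool_pos: [0.4401, 0.0738, 0.0537]
eef_rot: [0.076, 0.997, 0.0, -0.003]
contact_force: [2.4, 0.4, -2.8]
opening: 0.952
finger_force: 0.0
```

Emit:
{"name": "step_arm", "arguments": {
  "motion": [
    {"dp": [0, 0, 0], "twist": [0, 0, 0], "hand": 0.9},
    {"dp": [0, 0, 0], "twist": [0, 0, 0], "hand": 0.9}
  ]
}}

```text
clock: 28.3
tool_pos: [0.4428, 0.0744, 0.0561]
eef_rot: [0.075, 0.997, -0.0, -0.001]
contact_force: [1.2, 0.1, 1.1]
opening: 0.949
finger_force: 0.0
```

```bash
python3 m.py .4438 .0762 .000 1.424;  python3 -c "
from look import *
look(snap('wrist'))"
```

```text
go [[-0.8, 1.9, 56.1], np.float64(-0.004)] yaw now 1.42 q7 0.071
F [1.21 0.07 1.1 ] M [ 0.044 -0.05   0.009] 0.949 0.0 [0.4428 0.0744 0.0561] 28.3
green plate [457.8 183. ] [48.9 79.4] long axis deg -10.1 clip 
yellow plate [443.3  76.3] [49.5 79.6] long axis deg -8.6 clip
```

Emit:
{"name": "step_arm", "arguments": {
  "motion": [
    {"dp": [0, 2, 30], "twist": [0, 0, 0], "hand": 0.9},
    {"dp": [0, 2, 50], "twist": [0, 0, 0], "hand": 0.9},
    {"dp": [0, 2, 56], "twist": [0, 0, 0], "hand": 0.9},
    {"dp": [0, 2, 56], "twist": [0, 0, 0], "hand": 0.3},
    {"dp": [0, 2, 56], "twist": [0, 0, 0], "hand": -1}
  ],
  "force": 15
}}

```text
clock: 28.98
tool_pos: [0.443, 0.0759, 0.0007]
eef_rot: [0.076, 0.997, 0.0, -0.0]
contact_force: [-0.4, -0.2, 0.1]
opening: 0.748
finger_force: 0.0
```

Emit:
{"name": "step_arm", "arguments": {
  "motion": [
    {"dp": [0, 0, 0], "twist": [0, 0, 0], "hand": -1},
    {"dp": [0, 0, 0], "twist": [0, 0, 0], "hand": -1},
    {"dp": [0, 0, 0], "twist": [0, 0, 0], "hand": -1},
    {"dp": [0, 0, 0], "twist": [0, 0, 0], "hand": -1}
  ]
}}

```text
clock: 29.48
tool_pos: [0.4422, 0.0761, 0.0003]
eef_rot: [0.075, 0.997, -0.0, -0.001]
contact_force: [0.8, -0.2, 6.9]
opening: 0.567
finger_force: 15.0
```

```bash
python3 m.py .48 -.17 0 1.52
```

```text
go [[-74.3, -237.7, 0.4], np.float64(-0.1)] yaw now 1.42 q7 -0.526
F [ 0.84 -0.21  6.95] M [ 0.017 -0.055 -0.009] 0.567 14.99692127108574 [4.422e-01 7.610e-02 3.000e-04] 29.475
```

Emit:
{"name": "step_arm", "arguments": {
  "motion": [
    {"dp": [-12, -38, 0], "twist": [0, 0, -0.02], "hand": -1},
    {"dp": [-25, -80, 0], "twist": [0, 0, -0.04], "hand": -1},
    {"dp": [-38, -122, 0], "twist": [0, 0, -0.06], "hand": -1},
    {"dp": [-51, -164, 0], "twist": [0, 0, -0.08], "hand": -1},
    {"dp": [-64, -206, 0], "twist": [0, 0, -0.1], "hand": -1}
  ]
}}

```text
clock: 30.1
tool_pos: [0.4753, -0.1181, 0.0003]
eef_rot: [0.02, 1.0, 0.004, 0.001]
contact_force: [2.1, -0.4, -3.5]
opening: 0.563
finger_force: 15.0
```

```bash
python3 m.py .64 -.1815 0 1.52
```

```text
go [[-167.1, -56.7, 0.1], np.float64(0.011)] yaw now 1.531 q7 0.526
F [ 2.1  -0.38 -3.55] M [-0.008 -0.184 -0.012] 0.563 14.987165182828903 [ 4.753e-01 -1.181e-01  3.000e-04] 30.1
```

Emit:
{"name": "step_arm", "arguments": {
  "motion": [
    {"dp": [-30, -7, 0], "twist": [0, 0, 0], "hand": -1},
    {"dp": [-70, -16, 0], "twist": [0, 0, 0], "hand": -1},
    {"dp": [-110, -25, 0], "twist": [0, 0, 0], "hand": -1},
    {"dp": [-150, -34, 0], "twist": [0, 0, 0], "hand": -1},
    {"dp": [-162, -36, 0], "twist": [0, 0, 0], "hand": -1}
  ]
}}

```text
clock: 30.72
tool_pos: [0.6341, -0.171, -0.0011]
eef_rot: [0.028, 1.0, -0.001, -0.001]
contact_force: [-7.5, 2.2, 10.0]
opening: 0.568
finger_force: 15.0
```

Emit:
{"name": "step_arm", "arguments": {
  "motion": [
    {"dp": [-2, 0, 0], "twist": [0, 0, 0], "hand": -1},
    {"dp": [-2, 0, 0], "twist": [0, 0, 0], "hand": -1}
  ]
}}

```text
clock: 30.98
tool_pos: [0.6346, -0.1707, -0.0011]
eef_rot: [0.026, 1.0, -0.001, -0.001]
contact_force: [0.9, -1.1, -0.6]
opening: 0.565
finger_force: 15.0
```

```bash
python3 m.py .6587 -.1822 0 1.52
```

```text
go [[-24.6, -10.3, -1.1], np.float64(-0.002)] yaw now 1.518 q7 1.025
F [ 0.91 -1.1  -0.64] M [-0.357 -0.093  0.024] 0.565 14.993140697479248 [ 0.6346 -0.1707 -0.0011] 30.975
```

Emit:
{"name": "step_arm", "arguments": {
  "motion": [
    {"dp": [-10, -8, -0.5], "twist": [0, 0, 0], "hand": -1},
    {"dp": [-20, -10, -0.5], "twist": [0, 0, 0], "hand": -1},
    {"dp": [-24, -10, -0.5], "twist": [0, 0, 0], "hand": -1},
    {"dp": [-26, -10, -0.5], "twist": [0, 0, 0], "hand": -1},
    {"dp": [-26, -10, -0.5], "twist": [0, 0, 0], "hand": -1}
  ]
}}

```text
clock: 31.6
tool_pos: [0.6582, -0.1811, -0.001]
eef_rot: [0.026, 1.0, -0.001, -0.003]
contact_force: [-4.3, -0.6, -0.5]
opening: 0.565
finger_force: 15.0
```

```bash
python3 m.py .6587 -.1822 0 1.52
```

```text
go [[-0.5, -1.0, -1.0], np.float64(-0.001)] yaw now 1.519 q7 1.088
F [-4.26 -0.56 -0.55] M [-0.026  1.006  0.062] 0.565 14.9931138753891 [ 0.6582 -0.1811 -0.001 ] 31.6
```

The plate is touching the rail, so I'll release, rise and move towards green.

Emit:
{"name": "step_arm", "arguments": {
  "motion": [
    {"dp": [0, 0, 0], "twist": [0, 0, 0], "hand": 0.6},
    {"dp": [0, 0, 0], "twist": [0, 0, 0], "hand": 0.6},
    {"dp": [0, 0, 0], "twist": [0, 0, 0], "hand": 0.6},
    {"dp": [0, 0, -20], "twist": [0, 0, 0], "hand": 0.6},
    {"dp": [0, 0, -80], "twist": [0, 0, 0], "hand": 0.6}
  ]
}}

```text
clock: 32.22
tool_pos: [0.6586, -0.1813, 0.0786]
eef_rot: [0.026, 1.0, -0.001, -0.004]
contact_force: [0.6, -0.9, 0.7]
opening: 0.803
finger_force: 0.0
```

Emit:
{"name": "step_arm", "arguments": {
  "motion": [
    {"dp": [15, 40, -45], "twist": [0, 0, 0], "hand": 0.6},
    {"dp": [30, 80, -90], "twist": [0, 0, 0], "hand": 0.6},
    {"dp": [45, 120, -135], "twist": [0, 0, 0], "hand": 0.6},
    {"dp": [60, 160, -180], "twist": [0, 0, 0], "hand": 0.6},
    {"dp": [80, 200, -220], "twist": [0, 0, 0], "hand": 0.6}
  ]
}}

```text
clock: 32.85
tool_pos: [0.5915, 0.0249, 0.3028]
eef_rot: [0.026, 1.0, -0.001, 0.001]
contact_force: [0.5, 0.3, 0.9]
opening: 0.8
finger_force: 0.0
```

Emit:
{"name": "step_arm", "arguments": {
  "motion": [
    {"dp": [0, 0, 0], "twist": [0, 0, 0], "hand": 0.9},
    {"dp": [0, 0, 0], "twist": [0, 0, 0], "hand": 0.9}
  ]
}}

```text
clock: 33.1
tool_pos: [0.5918, 0.0222, 0.3]
eef_rot: [0.027, 1.0, -0.002, -0.0]
contact_force: [-0.0, 0.6, -0.2]
opening: 0.95
finger_force: 0.0
```

```bash
python3 m.py .458 .183 .06 1.394;  python3 -c "
from look import *
look(snap('wrist','w10'))"
```

```text
go [[142.1, 154.2, 239.5], np.float64(0.123)] yaw now 1.517 q7 0.919
F [-0.02  0.55 -0.2 ] M [-0.023 -0.01   0.051] 0.95 0.0 [0.5918 0.0222 0.3   ] 33.1
red plate [767.8 114.2] [24.5 54.6] long axis deg -77.0 clip 
red mat [660.3 -71.9] [64.2 88.5] long axis deg -3.1 clip 
blue plate [668.3  38.7] [49.3 77. ] long axis deg -3.1 clip 
blue mat [666.5  38.1] [62.2 87.1] long axis deg -3.5 clip 
green plate [435.9 182. ] [51.1 55.6] long axis deg -22.5 clip [446   0  54  68]
green mat [672.  151.3] [55.1 86.1] long axis deg -2.7 clip 
yellow plate [ 657.4 -181. ] [49.7 78.4] long axis deg -3.2 clip 
yellow mat [ 654.4 -182.1] [65.  88.6] long axis deg -2.9 clip
```

Yellow is home. The green plate is cut off at the image edge and may have been knocked, so I'll look from nearer.

Emit:
{"name": "step_arm", "arguments": {
  "motion": [
    {"dp": [40, 40, 20], "twist": [0, 0, 0.06], "hand": 0.9},
    {"dp": [80, 80, 40], "twist": [0, 0, 0.12], "hand": 0.9},
    {"dp": [120, 120, 70], "twist": [0, 0, 0.12], "hand": 0.9},
    {"dp": [142, 154, 100], "twist": [0, 0, 0.12], "hand": 0.9},
    {"dp": [142, 154, 120], "twist": [0, 0, 0.12], "hand": 0.9}
  ]
}}

```text
clock: 33.78
tool_pos: [0.4559, 0.1859, 0.1777]
eef_rot: [0.084, 0.996, -0.001, -0.002]
contact_force: [0.3, -0.3, -0.4]
opening: 0.952
finger_force: 0.0
```

Emit:
{"name": "step_arm", "arguments": {
  "motion": [
    {"dp": [0, 0, 0], "twist": [0, 0, 0], "hand": 0.9},
    {"dp": [0, 0, 0], "twist": [0, 0, 0], "hand": 0.9}
  ]
}}

```text
clock: 34.02
tool_pos: [0.4587, 0.1831, 0.1793]
eef_rot: [0.088, 0.996, -0.001, -0.001]
contact_force: [-0.4, 0.2, 0.1]
opening: 0.949
finger_force: 0.0
```

```bash
python3 m.py .458 .183 .06 1.394;  python3 -c "
from look import *
look(snap('wrist','w11'))"
```

```text
go [[0.5, 0.1, 119.3], np.float64(0.001)] yaw now 1.395 q7 0.253
F [-0.41  0.23  0.13] M [-0.029  0.039 -0.023] 0.949 0.0 [0.4587 0.1831 0.1793] 34.025
blue plate [667.1  38.9] [53.7 79.4] long axis deg -5.2 clip 
green plate [457.8 183.7] [47.9 78.5] long axis deg -10.2 clip
```

Green is unmoved. I'll descend and grip it.

Emit:
{"name": "step_arm", "arguments": {
  "motion": [
    {"dp": [1, 0, 50], "twist": [0, 0, 0], "hand": 0.9},
    {"dp": [1, 0, 100], "twist": [0, 0, 0], "hand": 0.9},
    {"dp": [1, 0, 140], "twist": [0, 0, 0], "hand": 0.9},
    {"dp": [1, 0, 168], "twist": [0, 0, 0], "hand": 0.9},
    {"dp": [1, 0, 168], "twist": [0, 0, 0], "hand": 0.9}
  ]
}}

```text
clock: 34.7
tool_pos: [0.4567, 0.1833, 0.0105]
eef_rot: [0.087, 0.996, -0.002, -0.001]
contact_force: [-0.2, 0.5, -0.0]
opening: 0.951
finger_force: 0.0
```

```bash
python3 m.py .4578 .1833 .000 1.394
```

```text
go [[-1.1, 0.2, 10.5], np.float64(0.003)] yaw now 1.397 q7 -0.102
F [-0.21  0.49 -0.03] M [0.032 0.032 0.016] 0.951 0.0 [0.4567 0.1833 0.0105] 34.7
```

Emit:
{"name": "step_arm", "arguments": {
  "motion": [
    {"dp": [-1, 0, 6], "twist": [0, 0, 0], "hand": 0.9},
    {"dp": [-1, 0, 10], "twist": [0, 0, 0], "hand": 0.3},
    {"dp": [-1, 0, 10], "twist": [0, 0, 0], "hand": 0.3},
    {"dp": [-1, 0, 10], "twist": [0, 0, 0], "hand": -1},
    {"dp": [-1, 0, 10], "twist": [0, 0, 0], "hand": -1}
  ],
  "force": 15
}}

```text
clock: 35.33
tool_pos: [0.4577, 0.1838, 0.0016]
eef_rot: [0.086, 0.996, -0.001, -0.001]
contact_force: [-0.9, 0.1, 2.9]
opening: 0.564
finger_force: 15.0
```

Emit:
{"name": "step_arm", "arguments": {
  "motion": [
    {"dp": [0, 0, 0], "twist": [0, 0, 0], "hand": -1},
    {"dp": [0, 0, 0], "twist": [0, 0, 0], "hand": -1},
    {"dp": [0, 0, 0], "twist": [0, 0, 0], "hand": -1}
  ]
}}

```text
clock: 35.7
tool_pos: [0.4578, 0.1838, 0.0015]
eef_rot: [0.086, 0.996, -0.001, -0.001]
contact_force: [0.2, -1.2, 5.3]
opening: 0.564
finger_force: 15.0
```

```bash
python3 m.py .655 .148 0 1.52
```

```text
go [[-200.5, -1.3, 1.4], np.float64(-0.122)] yaw now 1.398 q7 -0.125
F [ 0.17 -1.21  5.27] M [-0.103  0.017  0.02 ] 0.564 15.002244114875793 [0.4578 0.1838 0.0015] 35.7
```

Emit:
{"name": "step_arm", "arguments": {
  "motion": [
    {"dp": [-35, 0, 0], "twist": [0, 0, -0.03], "hand": -1},
    {"dp": [-75, 0, 0], "twist": [0, 0, -0.06], "hand": -1},
    {"dp": [-115, -1, 0], "twist": [0, 0, -0.09], "hand": -1},
    {"dp": [-155, -1, 0], "twist": [0, 0, -0.12], "hand": -1},
    {"dp": [-190, -1, 0], "twist": [0, 0, -0.122], "hand": -1}
  ]
}}

```text
clock: 36.33
tool_pos: [0.6437, 0.1505, 0.0011]
eef_rot: [0.025, 1.0, -0.0, -0.003]
contact_force: [-3.5, 1.3, 3.7]
opening: 0.564
finger_force: 15.0
```

Emit:
{"name": "step_arm", "arguments": {
  "motion": [
    {"dp": [0, 0, 0], "twist": [0, 0, 0], "hand": -1},
    {"dp": [0, 0, 0], "twist": [0, 0, 0], "hand": -1}
  ]
}}

```text
clock: 36.58
tool_pos: [0.6445, 0.1499, 0.0011]
eef_rot: [0.025, 1.0, -0.001, -0.0]
contact_force: [1.5, -1.3, 2.7]
opening: 0.565
finger_force: 15.0
```

```bash
python3 m.py .6753 .1477 0 1.52
```

```text
go [[-30.9, -0.6, 1.1], np.float64(0.0)] yaw now 1.52 q7 0.547
F [ 1.46 -1.27  2.74] M [-0.284 -0.456  0.019] 0.565 14.999854266643524 [0.6445 0.1499 0.0011] 36.575
```

Emit:
{"name": "step_arm", "arguments": {
  "motion": [
    {"dp": [-15, 0, 0], "twist": [0, 0, 0], "hand": -1},
    {"dp": [-26, -0.5, 0], "twist": [0, 0, 0], "hand": -1},
    {"dp": [-30, -0.5, 0], "twist": [0, 0, 0], "hand": -1},
    {"dp": [-33, -0.5, 0], "twist": [0, 0, 0], "hand": -1},
    {"dp": [-33, -0.5, 0], "twist": [0, 0, 0], "hand": -1}
  ]
}}

```text
clock: 37.2
tool_pos: [0.6731, 0.1499, 0.0011]
eef_rot: [0.024, 1.0, -0.001, -0.004]
contact_force: [-5.1, -0.1, 7.4]
opening: 0.563
finger_force: 15.0
```

```bash
python3 m.py .6753 .1477 0 1.52
```

```text
go [[-2.4, -2.1, 1.1], np.float64(0.003)] yaw now 1.523 q7 0.625
F [-5.11 -0.12  7.36] M [-0.082  1.037 -0.046] 0.563 15.00216543674469 [0.6731 0.1499 0.0011] 37.2
```

Emit:
{"name": "step_arm", "arguments": {
  "motion": [
    {"dp": [0, 0, 0], "twist": [0, 0, 0], "hand": 0.6},
    {"dp": [0, 0, 0], "twist": [0, 0, 0], "hand": 0.6},
    {"dp": [0, 0, 0], "twist": [0, 0, 0], "hand": 0.6},
    {"dp": [0, 0, -20], "twist": [0, 0, 0], "hand": 0.6},
    {"dp": [0, 0, -80], "twist": [0, 0, 0], "hand": 0.6}
  ]
}}

```text
clock: 37.83
tool_pos: [0.6757, 0.1469, 0.0797]
eef_rot: [0.025, 1.0, -0.002, -0.004]
contact_force: [0.3, -0.3, -0.0]
opening: 0.801
finger_force: 0.0
```

Emit:
{"name": "step_arm", "arguments": {
  "motion": [
    {"dp": [20, -30, -50], "twist": [0, 0, 0], "hand": 0.6},
    {"dp": [40, -60, -100], "twist": [0, 0, 0], "hand": 0.6},
    {"dp": [60, -90, -150], "twist": [0, 0, 0], "hand": 0.6},
    {"dp": [80, -120, -200], "twist": [0, 0, 0], "hand": 0.6},
    {"dp": [80, -140, -220], "twist": [0, 0, 0], "hand": 0.6}
  ]
}}

```text
clock: 38.45
tool_pos: [0.5907, 0.0121, 0.3061]
eef_rot: [0.025, 1.0, -0.001, 0.002]
contact_force: [1.0, -0.2, -1.4]
opening: 0.801
finger_force: 0.0
```

Run:
```python
from look import *
d=snap('wrist','w12');look(d);e=snap('top','top1');C=cloud(e)
z=np.load('top0.npz');E0=e.copy();E0['depth']=z['depth'];C0=cloud(E0)
for n,c,rad in (('tin',(.489,-.348),.025),('dish',(.778,-.117),.06),('hand',(.67,-.34),.06),('hex',(.76,.14),.05)):
    for K in (C0,C):
        m=(np.hypot(K[...,0]-c[0],K[...,1]-c[1])<rad)&(K[...,2]>.006)
        print(n,m.sum(),K[m].mean(0).round(4),np.median(K[m][:,2]).round(4))
```

```text
red mat [660.1 -71.7] [64.4 88.1] long axis deg -2.9 clip 
blue plate [668.1  38.5] [49.3 76.8] long axis deg -2.8 clip 
blue mat [665.7  38.1] [62.4 85.6] long axis deg -2.9 clip 
green plate [672.  149.8] [48.9 77.9] long axis deg -2.6 clip 
yellow plate [ 657.4 -180.9] [50.1 78.2] long axis deg -3.2 clip 
yellow mat [ 654.5 -182.1] [65.3 88.2] long axis deg -2.9 clip 
tin 358 [ 0.4887 -0.3479  0.0588] 0.0586
tin 351 [ 0.489  -0.3482  0.0512] 0.0512
dish 1367 [ 0.7758 -0.116   0.0403] 0.0434
dish 1183 [ 0.7777 -0.1234  0.0424] 0.0454
hand 931 [ 0.6677 -0.3377  0.0253] 0.0301
hand 928 [ 0.6673 -0.3381  0.0254] 0.0301
hex 574 [0.7601 0.1411 0.0123] 0.0123
hex 265 [0.7621 0.162  0.0127] 0.0128
```

View pics/top1.png

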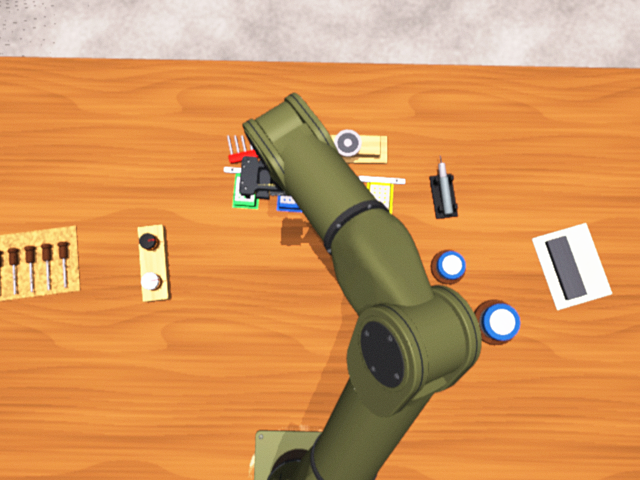

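The top picture shows the three plates behind the arm on their mats, with the handpiece, keys and dish where they were. The measured plate offsets are about 1–4 mm in position and under 0.5° in angle, and the tin lid top is at 0.051.

```bash
python3 -c "
from plant import r
print(r.finish_job())"
```

```text
the job is handed in; nothing more can be done
None
```

I handed the job in with both caps screwed to their stops, the tin lid seated, and the blue, yellow and green plates slid onto their own mats within about 4 mm of home. There was no red plate on the bench. The hand-in returned no verdict, so I can't confirm it passed.

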